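Unclip the probe thermometer from behind the seasoning caddy

TASK

The probe thermometer is needed: it is clipped behind the three seasoning containers in the black caddy. Stand all three containers upright on the steel tray, then pull the thermometer forward out of its two spring clips and lay it across the wire rest, lying in both notches and roughly centred. Then put each container back, upright, into the same compartment it came from, and leave the paper roll standing where it is.

Things in the scene. Friction and masses are not known exactly. Their poses are not given: they have to be found in the camera images.
- spice_jar_centre (a point): Spice jar of clear glass with a label and a wide red cap, round, 45 mm across, 106 mm tall; the cap (45 mm across) is its top 21 mm. Loose. Point: on its axis, half-way up (53 mm above its underside); z points up out of the cap.
- pepper_mill_centre (a point): Turned dark wooden pepper mill with a small steel knob, round, 128 mm tall: foot 46 mm across, waist 33 mm across (40 to 54 mm above its underside), head 43 mm across (66 to 106 mm above its underside), knob 13 mm across on top. Loose. Point: on its axis, half-way up (64 mm above its underside); z points up.
- shaker_centre (a point): Plain metal shaker with a shallow domed, perforated lid, round, 45 mm across (lid 46 mm), 112 mm tall; straight sides up to 101 mm. Loose. Point: on its axis, half-way up (56 mm above its underside); z points up.
- thermometer_centre (a point): Loose round bar 204 mm long, 90 g: white barrel 22 mm thick from x -102 to +22 mm, grey sheath 18 mm thick to x +102. Point: mid-length, on its axis; x along the bar to the sheath tip. Starts level in the caddy's two C clips; cannot be lifted there. Pinch between the clips from above, pull about 25 mm to the caddy's -x (snaps out at some 15 N), then lift.
- caddy: Fixed black caddy, 212 (y) x 118 mm; origin on the counter under its middle compartment, -x is its front. Compartments 64 x 65 mm at y -69, 0, +69 mm, floor at 2.5, wall tops at 13 mm height; any container may be in any. Clipped bar: along y at x +46, 44 mm high. C clips at y -60 and +60, 16 mm wide, tops 60 mm high, open to -x; between them nothing but the bar stands above 13 mm.
- tray: Low rectangular steel tray, fixed, 116 mm (its x) by 214 mm (its y), rim 12 mm high and 3 mm thick, floor 3 mm above the counter. Origin: on the counter under its centre, z up. Empty at the start; the side area for the three containers.
- rest: Bent steel-wire rest, fixed, 74 mm (its x) by 96 mm (its y), 49 mm high: two M-shaped wire ends of 6 mm wire at y = -45 and +45 mm, each with a V notch in its middle, 54 mm wide at the top. Origin: on the counter under its centre, z up. A bar lies along its y in both notches, its axis then about 40 mm above the counter.
- paper_roll_centre (a point): Standing roll of kitchen paper, 100 mm across, 228 mm tall; a bystander, to be left alone. Point: its centre, half-way up.
There are look-alikes about, which are no part of the job. What is shaped like the part that bears pepper_mill_centre but blue is not meant.

How it is judged:
By the outcome, as a careful person would: the job done as asked, in the order asked, and still so for the second after the job is handed in, with the robot touching nothing.
It also fails if it takes over 138 s, if anything falls off the work surface, if the arm or the gripper's body presses on something with over 40 N, if the wrist force passes 120 N, or if a joint passes its speed limit or range.

ROBOT

A 6-joint arm with a two-finger parallel gripper is mounted at the origin on a cart in front of the work surface, level with it; the furniture and walls round the work are solid. World frame = base frame: x ahead of the robot, y to its left, z up, the work surface at z = 0. Lengths are in mm, angles in rad, forces in N, time in s.
With the tool pointing down it reaches from about 250 to 800 mm from the base axis. Payload 8.5 kg.
Tool frame: the origin (TCP) lies between the finger pads; the fingertips stand 22 mm ahead of it and the grasp point (between the pads) lies 3 mm ahead of it; z points along the fingers, y is the line along which they close (so a half turn about z gives the same grasp; the last joint's range is limited). The gripper opens to 85 mm and grips with 20 to 120 N. Pads are 22 mm wide; open, the fingers measure 114 mm over their backs; the gripper's body (76 mm by 85 mm) begins 54 mm behind the grasp point. The pads swing forward as they close: fully open they stand 13 mm farther back than shut.
Start: joints at [-1.245, 0.238, -0.013, 1.319, 0, 1.571], TCP at [168.02, -497.343, 253.276] pointing down, gripper open.
Joint ranges: [-2.66, 2.66], [-1.03, 1.9], [-1.14, 1.46], [-1.82, 2.27], [-1.45, 1.34], [-3.14, 3.14]. Speed limits (rad/s): [2.22, 2.22, 2.79, 3.14, 3.14, 3.14].

INTERFACE

Orientations are given as a unit quaternion [x, y, z, w].
In Python, from station import * gives the robot as it stands.
- The arm moves only by the tool step_arm, never from a script. Its argument "rows" is a list of rows, each an object with "dr": the turn, a rotation vector about the tool's x, y, z in rad, a list of three; "slide": the shift along the tool's x, y, z in cm, a list of three; "jaw": the opening, from 0 (shut) to 1 (fully open). A call has exactly 5 rows; each row is the pose to reach, as a shift and turn from the pose commanded when the call began, along the tool's axes at that moment; what a row does not reach only later rows make up. A row lasts 1/10 s, in which the tool goes at most 50 mm and 8.59 degrees, less where a joint would pass 70% of its speed; a pose out of reach is approached as far as the arm can. A call with a gripper value outside its range is refused whole. The fingers move at their own pace and stop on an object; the grip force is fixed at half the most. Time passes only in rows, so rows that repeat a pose let the fingers close, or fill a call up. It gives the time, the measured TCP pose, the force, the opening and the grip force at its end, in the units of the state.
- get_obs(): the state, without advancing time (a new reading comes with each control period).
- camera(name): name is "side" or "top"; returns (picture, depth): 400x640x3 uint8, red, green, blue; 400x640 float32, mm along the optical axis (not along the pixel's ray), 0 where there is no reading.
- camera_info(name): a dict with "fx", "fy", "cx", "cy" (pixels), "k1" (the pictures are not rectified: a ray, as slopes to the right and down, at radius r is drawn at 1 + k1 r^2 times it, then the intrinsics apply), "rvec" (rotation vector, rad) and "tvec" (3), from world to camera coordinates, as OpenCV has them. Camera axes: x right, y down, z forward; pixel columns grow to the right and rows downward; lengths in mm; the calibration is good to about 2 mm. A picture is of the moment at which its call begins. camera_info takes no time and is no camera call.
- close_job(): hands the job in; it is judged then, once.
The state is a dict: "t": time; "joint_positions": joint angles; "dq": joint speeds; "joint_torque": joint torques, N m; "tcp_pos": TCP position; "tcp_rot": TCP orientation; "ft_force": force on the tool from outside, world axes, zero at the start; "wrist_torque": the same for the moment, N m; "finger_gap": finger opening in mm; "gripper_force": force on a finger pad.
Only numpy, scipy, OpenCV 4.12 (cv2) and the standard library are available. Lean on these libraries where they do the work, as an engineer would, in place of code of your own. Each camera call takes 0.05 s, during which the arm holds its last target. There are 200 camera calls.

## Working session

There is one attempt and no reset: what is moved stays moved. The work goes in short steps, Python scripts to look and compute and a tool call to move; the robot and the scene stay as the last step left them, time stands still between calls to the robot, and variables do not carry over. Pictures are saved under pics/ and viewed, at most 14 in all, crops included, and the job is handed in when it is done.

Besides the shell and the picture viewer there is one more tool, called after ">>>" in YAML: its name, and indented under it one key for each argument. step_arm: Moves the arm, as the interface text tells. Its arguments: {"type":"object","properties":{"rows":{"type":"array","items":{"type":"object","properties":{"dr":{"type":"array","items":{"type":"number"}},"slide":{"type":"array","items":{"type":"number"}},"jaw":{"type":"number"}}}}},"required":["rows"]}

```bash
mkdir -p pics; ls; cat > h.py <<'E'
from station import *
import numpy as np, cv2
from scipy.spatial.transform import Rotation as R
def grab(n):
    p,d=camera(n); np.savez(f'{n}.npz',p=p,d=d); return p,d
def world(n,d,us,vs):
    i=camera_info(n); out=[]
    M=cv2.Rodrigues(np.array(i['rvec'],float))[0]; t=np.array(i['tvec'],float).ravel()
    x=(us-i['cx'])/i['fx']; y=(vs-i['cy'])/i['fy']; X,Y=x*1.,y*1.
    for _ in range(20):
        s=1+i['k1']*(X**2+Y**2); X,Y=x/s,y/s
    z=d[vs.astype(int),us.astype(int)]
    return (np.stack([X*z,Y*z,z],-1)-t)@M
def full(n,d):
    v,u=np.mgrid[0:400,0:640]; return world(n,d,u.ravel().astype(float),v.ravel().astype(float)).reshape(400,640,3)
E
python3 - <<'E'
from h import *
for n in('side','top'):
    p,d=grab(n); cv2.imwrite(f'pics/{n}0.png',p[:,:,::-1]); print(n,camera_info(n))
print(get_obs())
E
```

```text
pics
side {'fx': 383.6464610395356, 'fy': 383.6464610395356, 'cx': 327.4633401807225, 'cy': 195.37829562751983, 'k1': -0.02100722009776924, 'rvec': array([ 2.25214113, -0.00484894,  0.02449517]), 'tvec': array([-5.69838267e+02,  3.42444627e-01,  1.09187645e+03])}
top {'fx': 458.7679184501527, 'fy': 458.7679184501527, 'cx': 319.3176640354657, 'cy': 197.22517687270056, 'k1': -0.10288646062658308, 'rvec': array([ 2.12733006, -2.15720917,  0.15196269]), 'tvec': array([ -90.39776997,  566.61475749, 1280.97597932])}
{'t': 0.1, 'joint_positions': array([-1.24499411e+00,  2.38741783e-01, -1.41553776e-02,  1.31916298e+00,
        1.79692627e-05,  1.57081421e+00]), 'dq': array([ 0.00020194, -0.00096239, -0.00015949, -0.00056008,  0.00105787,
        0.00034889]), 'joint_torque': array([ 6.76889813e-04, -5.39720178e+01,  3.46999168e+01,  1.34671733e-02,
        6.54032920e-05, -1.90119800e-05]), 'tcp_pos': array([ 167.93811086, -497.07573269,  252.7365321 ]), 'tcp_rot': array([ 9.86762184e-01,  1.62172727e-01, -9.36239172e-05, -6.24999462e-04]), 'ft_force': array([ 0.1050138 , -0.52853706, -0.37031651]), 'wrist_torque': array([-0.01906449,  0.03693815,  0.01416569]), 'gripper_force': 0.0, 'finger_gap': 85.74496715438735}
```

View pics/side0.png

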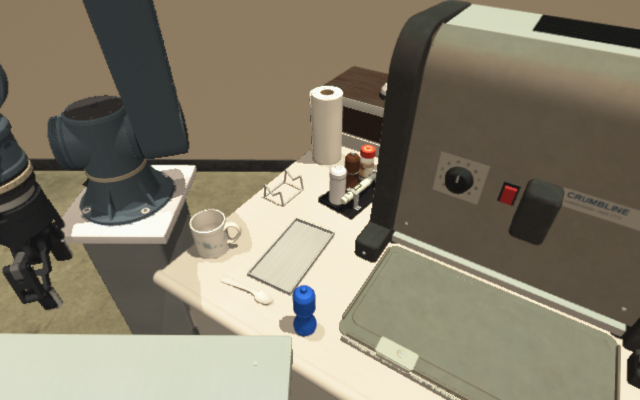

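View pics/top0.png

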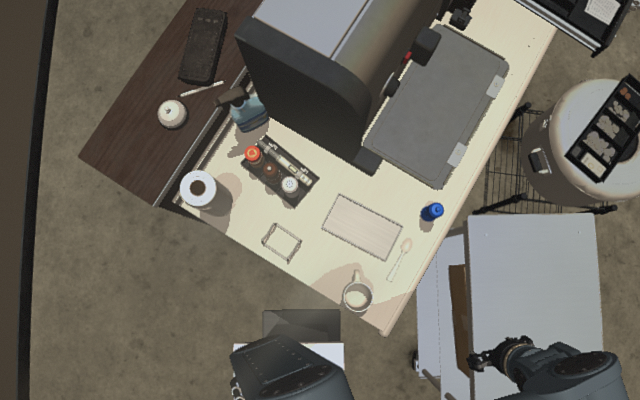

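The side view shows the caddy at about (350,185), with shaker (338,185), mill (352,168), jar (368,158), rest (283,188), tray (292,255) and roll (327,125). The top view shows jar (253,153), mill (271,170), shaker (290,185), caddy (278,172), rest (282,242), tray (362,227) and roll (198,189). The blue mill is a decoy.

```bash
python3 - <<'E'
from h import *
z=np.load('top.npz');p,d=z['p'],z['d'];W=full('top',d);np.save('W.npy',W)
c=p[120:280,170:410];cv2.imwrite('pics/c1.png',cv2.resize(c,(800,533),interpolation=cv2.INTER_CUBIC)[:,:,::-1])
for n,u,v in [('jar',253,153),('mill',271,170),('shk',290,185),('roll',198,189),('blue',432,211),('tray',362,227),('mug',357,292),('toasteredge',372,160),('toaster',330,120),('bottle',248,110),('counter',330,280)]:
    print(n,W[v,u].round())
def blob(xr,yr,zr):
    m=(W[...,0]>xr[0])&(W[...,0]<xr[1])&(W[...,1]>yr[0])&(W[...,1]<yr[1])&(W[...,2]>zr[0])&(W[...,2]<zr[1]); return m
E
```

```text
jar [682.  84. 112.]
mill [631.  33. 117.]
shk [590. -19. 109.]
roll [576. 225. 153.]
blue [ 513. -406.  109.]
tray [ 481. -222.    3.]
mug [ 292. -203.    3.]
toasteredge [ 663. -249.   84.]
toaster [ 703. -127.  328.]
bottle [794.  94. 149.]
counter [ 328. -126.    5.]
```

View pics/c1.png

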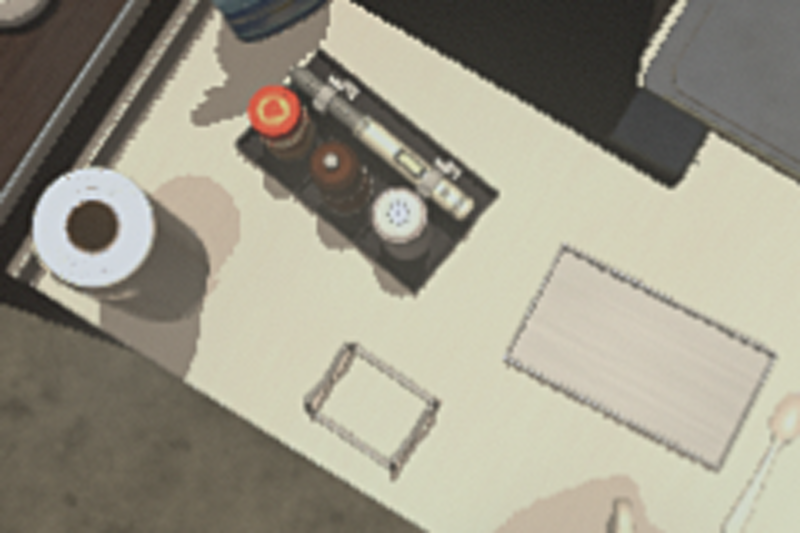

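The crop shows tray corners (565,247), (775,355), (718,468), (507,360); caddy corners (320,55), (498,192), (415,293), (238,145); rest corners (352,345), (438,403), (393,475), (308,405); and cap centres at (274,111), (335,160), (399,214).

```bash
cat >> h.py <<'E'
def ray(n,u,v,z):
    i=camera_info(n);M=cv2.Rodrigues(np.array(i['rvec'],float))[0];t=np.array(i['tvec'],float).ravel()
    a=world(n,np.ones((400,640)),np.array([float(u)]),np.array([float(v)]))[0]; c=-M.T@t
    return c+(a-c)*(z-c[2])/(a[2]-c[2])
E
python3 - <<'E'
from h import *
f=lambda u,v,z:ray('top',170+(u+.5)/3.3333-.5,120+(v+.5)/3.3333-.5,z)
for n,L,z in [('tray',[(565,247),(775,355),(718,468),(507,360)],12),('caddy',[(320,55),(498,192),(415,293),(238,145)],13),('rest',[(352,345),(438,403),(393,475),(308,405)],46)]:
    P=np.array([f(u,v,z) for u,v in L])[:,:2]
    e=[np.linalg.norm(P[i]-P[(i+1)%4]).round() for i in range(4)]
    a=P[0]-P[1]+P[3]-P[2]  # long axis
    print(n,P.round().tolist(),P.mean(0).round(1),e,'y-dir ang deg',np.degrees(np.arctan2(a[1],a[0])).round(1))
for n,u,v,z in[('jar',274,111,106+2.5),('mill',335,160,130),('shk',399,214,114)]: print(n,f(u,v,z).round())
for n in('top','side'):
    z=np.load(n+'.npz');W=full(n,z['d']);P=W.reshape(-1,3);C=z['p'].reshape(-1,3).astype(int)
    for nm,c,r,zz in[('jar',(675,80),45,(92,115)),('mill',(631,33),40,(75,107)),('shk',(590,-19),40,(40,110)),('roll',(576,215),75,(100,240))]:
        m=(np.hypot(P[:,0]-c[0],P[:,1]-c[1])<r)&(P[:,2]>zz[0])&(P[:,2]<zz[1]);Q=P[m]
        if len(Q)>5: print(n,nm,m.sum(),'min',Q.min(0).round(),'max',Q.max(0).round(),'med',np.median(Q,0).round())
    # obstacles above 60 in work region
    m=(P[:,0]>450)&(P[:,0]<900)&(P[:,1]>-350)&(P[:,1]<300)&(P[:,2]>140)
    Q=P[m]; print('obst near',Q[np.argsort(np.hypot(Q[:,0]-660,Q[:,1]-30))[:3]].round())
    # thermometer points
E
```

```text
tray [[579.0, -157.0], [481.0, -340.0], [383.0, -286.0], [480.0, -104.0]] [ 480.6 -221.6] [np.float64(208.0), np.float64(111.0), np.float64(206.0), np.float64(113.0)] y-dir ang deg 61.8
caddy [[758.0, 61.0], [629.0, -98.0], [540.0, -24.0], [676.0, 135.0]] [650.9  18.5] [np.float64(205.0), np.float64(116.0), np.float64(209.0), np.float64(110.0)] y-dir ang deg 50.2
rest [[492.0, 28.0], [441.0, -45.0], [381.0, -6.0], [441.0, 66.0]] [438.6  10.9] [np.float64(89.0), np.float64(72.0), np.float64(94.0), np.float64(63.0)] y-dir ang deg 52.8
jar [683.  88. 108.]
mill [635.  34. 130.]
shk [593. -17. 114.]
top jar 218 min [640.  42.  93.] max [703. 111. 115.] med [680.  87. 108.]
top mill 43 min [607.   2.  75.] max [643.  57. 106.] med [619.  27.  92.]
top shk 185 min [570. -55.  40.] max [627.   4. 110.] med [585. -24. 104.]
top roll 1485 min [513. 160. 100.] max [612. 253. 233.] med [560. 199. 224.]
obst near [[760. -31. 481.]
 [760. -32. 414.]
 [761. -31. 455.]]
side jar 171 min [657.  47.  92.] max [707. 109. 111.] med [685.  78. 107.]
side mill 141 min [617.  14.  75.] max [657.  33. 107.] med [636.  21.  92.]
side shk 396 min [572. -41.  40.] max [627.   3. 110.] med [595. -33.  80.]
side roll 1583 min [515. 155. 100.] max [614. 250. 230.] med [565. 171. 184.]
obst near [[771. -26. 514.]
 [763. -39. 515.]
 [750. -57. 516.]]
```

```bash
cat >> h.py <<'E'
O=np.array([634.,34.]);TH=np.radians(50.)
XC=np.array([np.sin(TH),-np.cos(TH)]);YC=np.array([np.cos(TH),np.sin(TH)])
def cf(P): P=np.asarray(P,float); return np.concatenate([((P[...,:2]-O)@XC)[...,None],((P[...,:2]-O)@YC)[...,None],P[...,2:]],-1)
E
python3 - <<'E'
from h import *
for n in('top','side'):
    z=np.load(n+'.npz');P=cf(full(n,z['d']).reshape(-1,3));P=P[z['d'].ravel()>0]
    for lo,hi in[(30,100),(100,200),(200,300),(300,420),(420,600)]:
        for a,b in[(-200,-100),(-100,0),(0,100),(100,180)]:
            m=(P[:,0]>60)&(P[:,1]>a)&(P[:,1]<b)&(P[:,2]>lo)&(P[:,2]<hi)&(P[:,0]<400)
            if m.sum()>3: print(n,lo,(a,b),m.sum(),'min xc',np.sort(P[m,0])[:3].round())
    # bar
    m=(P[:,0]>30)&(P[:,0]<60)&(abs(P[:,1])<42)&(P[:,2]>30)&(P[:,2]<70);Q=P[m]
    if len(Q)>5:
        print('bar',len(Q),np.median(Q,0).round(1),Q.min(0).round(),Q.max(0).round(),'slope',np.polyfit(Q[:,1],Q[:,0],1).round(3))
    m=(P[:,0]>20)&(P[:,0]<70)&(abs(P[:,1])<140)&(P[:,2]>35)&(P[:,2]<70);print('bar ends',P[m].min(0).round(),P[m].max(0).round())
z=np.load('side.npz');p=z['p']
c=p[110:300,230:430];cv2.imwrite('pics/c2.png',cv2.resize(c,(630,598),interpolation=cv2.INTER_CUBIC)[:,:,::-1])
E
```

```text
top 30 (-200, -100) 1823 min xc [157. 158. 158.]
top 30 (-100, 0) 190 min xc [60. 61. 61.]
top 30 (0, 100) 183 min xc [61. 61. 61.]
top 30 (100, 180) 244 min xc [60. 60. 60.]
top 100 (-200, -100) 415 min xc [157. 158. 158.]
top 100 (-100, 0) 325 min xc [144. 144. 144.]
top 100 (0, 100) 317 min xc [130. 130. 131.]
top 100 (100, 180) 617 min xc [60. 60. 60.]
top 200 (-200, -100) 787 min xc [158. 158. 159.]
top 200 (-100, 0) 418 min xc [144. 145. 145.]
top 200 (0, 100) 410 min xc [130. 131. 131.]
top 200 (100, 180) 461 min xc [60. 61. 61.]
top 300 (-200, -100) 903 min xc [158. 158. 158.]
top 300 (-100, 0) 801 min xc [145. 145. 145.]
top 300 (0, 100) 646 min xc [129. 130. 130.]
top 300 (100, 180) 282 min xc [124. 124. 124.]
top 420 (-200, -100) 1208 min xc [158. 159. 159.]
top 420 (-100, 0) 6281 min xc [144. 144. 144.]
top 420 (0, 100) 4457 min xc [130. 130. 130.]
top 420 (100, 180) 1609 min xc [124. 124. 124.]
bar 201 [46.  -1.8 50.6] [ 35. -42.  40.] [58. 41. 59.] slope [9.0000e-03 4.6153e+01]
bar ends [  21. -101.   35.] [ 65. 103.  68.]
side 30 (-200, -100) 3978 min xc [167. 167. 168.]
side 30 (-100, 0) 140 min xc [61. 61. 61.]
side 100 (-200, -100) 4183 min xc [164. 165. 166.]
side 200 (-200, -100) 4901 min xc [167. 168. 168.]
side 200 (-100, 0) 152 min xc [378. 378. 379.]
side 300 (-200, -100) 6611 min xc [166. 167. 167.]
side 300 (-100, 0) 1959 min xc [312. 313. 316.]
side 420 (-200, -100) 3443 min xc [162. 163. 163.]
side 420 (-100, 0) 7544 min xc [149. 151. 153.]
side 420 (0, 100) 2001 min xc [136. 137. 138.]
side 420 (100, 180) 843 min xc [130. 133. 134.]
bar 162 [53.5 -2.3 50.4] [ 38. -42.  36.] [60. 42. 57.] slope [-3.0000e-03  5.2478e+01]
bar ends [  20. -100.   36.] [68. 83. 70.]
```

View pics/c2.png

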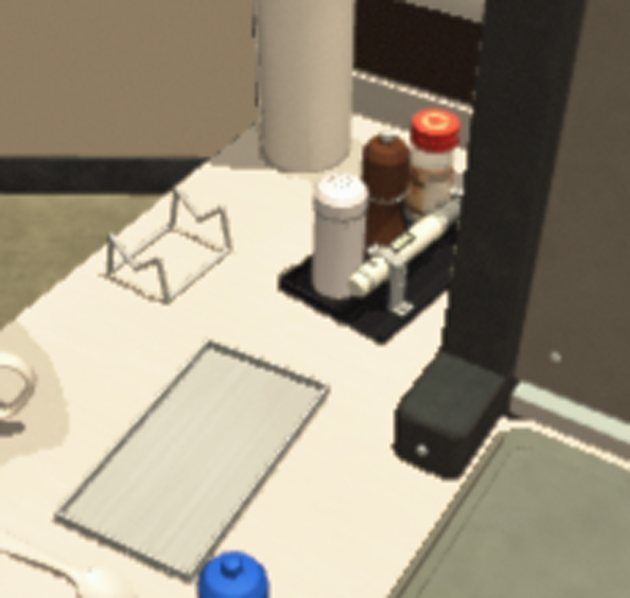

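The close-up shows the rest's rails at counter level with an M at each end, and the bar behind the containers. The caddy frame fits with origin (634,34) and yaw 50°, and the bar sits at xc 46. I'm setting off.

>>> step_arm:
  rows:
    - {"slide": [3.7, -2.12, 0], "dr": [0, 0, 0], "jaw": 0.85}
    - {"slide": [7.4, -4.24, 0], "dr": [0, 0, 0], "jaw": 0.85}
    - {"slide": [11.1, -6.36, 0], "dr": [0, 0, 0], "jaw": 0.85}
    - {"slide": [14.8, -8.48, 0], "dr": [0, 0, 0], "jaw": 0.85}
    - {"slide": [18.5, -10.6, 0], "dr": [0, 0, 0], "jaw": 0.85}

```text
t: 0.6
tcp_pos: [310.0, -336.2, 253.1]
tcp_rot: [0.987, 0.162, -0.0, -0.0]
ft_force: [0.5, -0.6, 0.6]
finger_gap: 72.4
gripper_force: 0.0
```

>>> step_arm:
  rows:
    - {"slide": [3.7, -2.12, 0], "dr": [0, 0, 0], "jaw": 0.85}
    - {"slide": [7.4, -4.24, 0], "dr": [0, 0, 0], "jaw": 0.85}
    - {"slide": [11.1, -6.36, 0], "dr": [0, 0, 0], "jaw": 0.85}
    - {"slide": [14.8, -8.48, 0], "dr": [0, 0, 0], "jaw": 0.85}
    - {"slide": [18.5, -10.6, 0], "dr": [0, 0, 0], "jaw": 0.85}

```text
t: 1.1
tcp_pos: [451.5, -176.5, 253.2]
tcp_rot: [0.987, 0.162, -0.0, -0.0]
ft_force: [0.3, -0.3, 0.2]
finger_gap: 72.7
gripper_force: 0.0
```

>>> step_arm:
  rows:
    - {"slide": [3.7, -2.12, 0], "dr": [0, 0, 0], "jaw": 0.85}
    - {"slide": [7.4, -4.24, 0], "dr": [0, 0, 0], "jaw": 0.85}
    - {"slide": [11.1, -6.36, 0], "dr": [0, 0, 0], "jaw": 0.85}
    - {"slide": [14.8, -8.48, 0], "dr": [0, 0, 0], "jaw": 0.85}
    - {"slide": [18.5, -10.6, 0], "dr": [0, 0, 0], "jaw": 0.85}

```text
t: 1.6
tcp_pos: [592.8, -16.9, 252.9]
tcp_rot: [0.987, 0.162, -0.0, -0.0]
ft_force: [0.9, -0.9, 0.2]
finger_gap: 72.5
gripper_force: 0.0
```

>>> step_arm:
  rows:
    - {"slide": [0, 0, 1.5], "dr": [0, 0, -0.13], "jaw": 0.85}
    - {"slide": [0, 0, 3], "dr": [0, 0, -0.26], "jaw": 0.85}
    - {"slide": [0, 0, 4.5], "dr": [0, 0, -0.39], "jaw": 0.85}
    - {"slide": [0, 0, 6], "dr": [0, 0, -0.48], "jaw": 0.85}
    - {"slide": [0, 0, 7.5], "dr": [0, 0, -0.547], "jaw": 0.85}

```text
t: 2.1
tcp_pos: [591.8, -18.3, 177.2]
tcp_rot: [0.905, 0.424, -0.0, -0.0]
ft_force: [0.3, -0.5, 0.8]
finger_gap: 73.0
gripper_force: 0.0
```

```bash
python3 - <<'E'
from h import *
o=[]
for n,(a,b,c,e) in(('side',(80,230,270,430)),('top',(120,240,200,330))):
    p,d=grab(n); o.append(cv2.resize(p[a:b,c:e],(400,400),interpolation=cv2.INTER_CUBIC))
cv2.imwrite('pics/c3.png',np.hstack(o)[:,:,::-1])
E
```

```text
(no output)
```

View pics/c3.png

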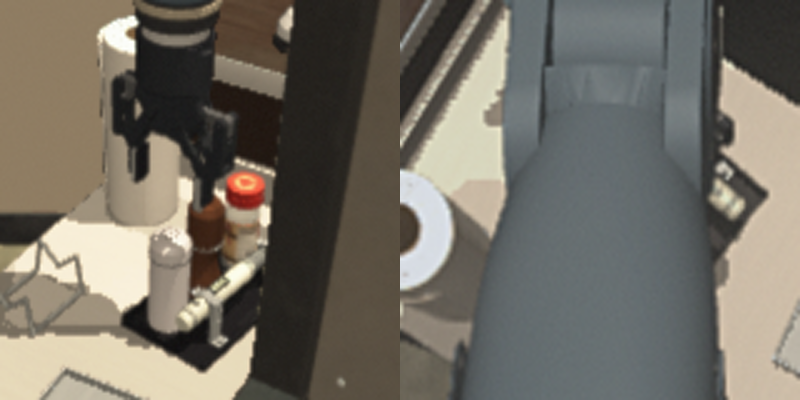

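The fingers at (138,150) and (215,180) straddle the shaker top at (171,240), so I'm descending.

>>> step_arm:
  rows:
    - {"slide": [0, 0, 3], "dr": [0, 0, 0], "jaw": 0.85}
    - {"slide": [0, 0, 6], "dr": [0, 0, 0], "jaw": 0.85}
    - {"slide": [0, 0, 8.4], "dr": [0, 0, 0], "jaw": 0.85}
    - {"slide": [0, 0, 8.4], "dr": [0, 0, 0], "jaw": 0.85}
    - {"slide": [0, 0, 8.4], "dr": [0, 0, 0], "jaw": 0.5}

```text
t: 2.7
tcp_pos: [592.3, -18.4, 95.1]
tcp_rot: [0.907, 0.422, -0.0, -0.0]
ft_force: [0.6, 0.3, 1.1]
finger_gap: 59.9
gripper_force: 0.0
```

>>> step_arm:
  rows:
    - {"slide": [0, 0, 0], "dr": [0, 0, 0], "jaw": 0.4}
    - {"slide": [0, 0, 0], "dr": [0, 0, 0], "jaw": 0.3}
    - {"slide": [0, 0, 0], "dr": [0, 0, 0], "jaw": 0.3}
    - {"slide": [0, 0, 0], "dr": [0, 0, 0], "jaw": 0.3}
    - {"slide": [0, 0, 0], "dr": [0, 0, 0], "jaw": 0.3}

```text
t: 3.2
tcp_pos: [592.9, -18.3, 96.4]
tcp_rot: [0.906, 0.423, 0.001, 0.0]
ft_force: [-1.0, 1.1, 7.0]
finger_gap: 44.5
gripper_force: 61.2
```

>>> step_arm:
  rows:
    - {"slide": [0, 0, -2], "dr": [0, 0, 0], "jaw": 0.3}
    - {"slide": [0, 0, -4], "dr": [0, 0, 0], "jaw": 0.3}
    - {"slide": [0, 0, -6], "dr": [0, 0, 0], "jaw": 0.3}
    - {"slide": [0, 0, -8], "dr": [0, 0, 0], "jaw": 0.3}
    - {"slide": [0, 0, -9], "dr": [0, 0, 0], "jaw": 0.3}

```text
t: 3.7
tcp_pos: [592.9, -18.5, 187.0]
tcp_rot: [0.906, 0.423, 0.002, 0.001]
ft_force: [-0.5, 0.5, -1.8]
finger_gap: 44.6
gripper_force: 61.7
```

>>> step_arm:
  rows:
    - {"slide": [-2.9, 0.58, 0], "dr": [0, 0, 0], "jaw": 0.3}
    - {"slide": [-5.8, 1.16, 0], "dr": [0, 0, 0], "jaw": 0.3}
    - {"slide": [-8.7, 1.74, 0], "dr": [0, 0, 0], "jaw": 0.3}
    - {"slide": [-11.6, 2.32, 0], "dr": [0, 0, 0], "jaw": 0.3}
    - {"slide": [-14.5, 2.9, 0], "dr": [0, 0, 0], "jaw": 0.3}

```text
t: 4.2
tcp_pos: [520.4, -149.1, 184.5]
tcp_rot: [0.906, 0.423, 0.0, 0.0]
ft_force: [0.5, 0.4, -2.0]
finger_gap: 44.2
gripper_force: 61.7
```

>>> step_arm:
  rows:
    - {"slide": [-3.5, 0.7, 0], "dr": [0, 0, 0], "jaw": 0.3}
    - {"slide": [-7, 1.4, 0], "dr": [0, 0, 0], "jaw": 0.3}
    - {"slide": [-10.5, 2.1, 0], "dr": [0, 0, 0], "jaw": 0.3}
    - {"slide": [-13, 2.7, 0], "dr": [0, 0, 0], "jaw": 0.3}
    - {"slide": [-14.6, 2.9, 0], "dr": [0, 0, 0], "jaw": 0.3}

```text
t: 4.7
tcp_pos: [448.5, -280.4, 184.5]
tcp_rot: [0.907, 0.422, -0.0, 0.0]
ft_force: [0.3, -0.0, -1.6]
finger_gap: 44.6
gripper_force: 61.7
```

>>> step_arm:
  rows:
    - {"slide": [0, 0, 2.5], "dr": [0, 0, 0], "jaw": 0.3}
    - {"slide": [0, 0, 5], "dr": [0, 0, 0], "jaw": 0.3}
    - {"slide": [0, 0, 7], "dr": [0, 0, 0], "jaw": 0.3}
    - {"slide": [0, 0, 8.2], "dr": [0, 0, 0], "jaw": 0.3}
    - {"slide": [0, 0, 8.6], "dr": [0, 0, 0], "jaw": 0.3}

```text
t: 5.2
tcp_pos: [449.0, -278.3, 97.3]
tcp_rot: [0.906, 0.423, -0.0, -0.001]
ft_force: [-0.6, 0.5, -1.9]
finger_gap: 44.6
gripper_force: 61.7
```

>>> step_arm:
  rows:
    - {"slide": [0, 0, 0.1], "dr": [0, 0, 0], "jaw": 0.3}
    - {"slide": [0, 0, 0.2], "dr": [0, 0, 0], "jaw": 0.3}
    - {"slide": [0, 0, 0.2], "dr": [0, 0, 0], "jaw": 0.3}
    - {"slide": [0, 0, 0.2], "dr": [0, 0, 0], "jaw": 0.3}
    - {"slide": [0, 0, 0.2], "dr": [0, 0, 0], "jaw": 0.3}

```text
t: 5.7
tcp_pos: [449.8, -278.9, 96.9]
tcp_rot: [0.906, 0.423, 0.0, 0.0]
ft_force: [0.1, 0.2, 0.3]
finger_gap: 44.5
gripper_force: 62.0
```

>>> step_arm:
  rows:
    - {"slide": [0, 0, 0], "dr": [0, 0, 0], "jaw": 0.6}
    - {"slide": [0, 0, 0], "dr": [0, 0, 0], "jaw": 0.8}
    - {"slide": [0, 0, 0], "dr": [0, 0, 0], "jaw": 0.85}
    - {"slide": [0, 0, -2], "dr": [0, 0, 0], "jaw": 0.85}
    - {"slide": [0, 0, -5], "dr": [0, 0, 0], "jaw": 0.85}

```text
t: 6.2
tcp_pos: [448.4, -278.0, 145.4]
tcp_rot: [0.906, 0.423, -0.001, -0.002]
ft_force: [0.0, -0.3, 0.2]
finger_gap: 72.9
gripper_force: 0.0
```

>>> step_arm:
  rows:
    - {"slide": [0, 0, -3], "dr": [0, 0, 0], "jaw": 0.85}
    - {"slide": [3, -0.4, -4], "dr": [0, 0, 0], "jaw": 0.85}
    - {"slide": [7, -1, -4], "dr": [0, 0, 0], "jaw": 0.85}
    - {"slide": [11, -1.6, -4], "dr": [0, 0, 0], "jaw": 0.85}
    - {"slide": [15, -2.2, -4], "dr": [0, 0, 0], "jaw": 0.85}

```text
t: 6.7
tcp_pos: [529.7, -148.4, 186.6]
tcp_rot: [0.906, 0.422, 0.0, 0.0]
ft_force: [0.9, -0.8, 0.8]
finger_gap: 72.5
gripper_force: 0.0
```

>>> step_arm:
  rows:
    - {"slide": [4.5, -0.8, 0], "dr": [0, 0, 0], "jaw": 0.85}
    - {"slide": [9, -1.6, 0], "dr": [0, 0, 0], "jaw": 0.85}
    - {"slide": [13.5, -2.4, 0], "dr": [0, 0, 0], "jaw": 0.85}
    - {"slide": [18, -3.2, 0], "dr": [0, 0, 0], "jaw": 0.85}
    - {"slide": [20.9, -3.7, 0], "dr": [0, 0, 0], "jaw": 0.85}

```text
t: 7.2
tcp_pos: [636.1, 37.2, 186.1]
tcp_rot: [0.906, 0.423, 0.0, -0.0]
ft_force: [0.6, -0.6, -0.1]
finger_gap: 72.4
gripper_force: 0.0
```

>>> step_arm:
  rows:
    - {"slide": [-0.2, 0, 3], "dr": [0, 0, 0], "jaw": 0.85}
    - {"slide": [-0.2, 0, 6], "dr": [0, 0, 0], "jaw": 0.85}
    - {"slide": [-0.2, 0, 8.5], "dr": [0, 0, 0], "jaw": 0.85}
    - {"slide": [-0.2, 0, 9.4], "dr": [0, 0, 0], "jaw": 0.85}
    - {"slide": [-0.2, 0, 9.4], "dr": [0, 0, 0], "jaw": 0.6}

```text
t: 7.7
tcp_pos: [632.9, 32.7, 91.2]
tcp_rot: [0.906, 0.423, -0.001, -0.001]
ft_force: [0.2, 0.6, 0.2]
finger_gap: 59.3
gripper_force: 0.0
```

>>> step_arm:
  rows:
    - {"slide": [0, 0, 0], "dr": [0, 0, 0], "jaw": 0.45}
    - {"slide": [0, 0, 0], "dr": [0, 0, 0], "jaw": 0.3}
    - {"slide": [0, 0, 0], "dr": [0, 0, 0], "jaw": 0.3}
    - {"slide": [0, 0, 0], "dr": [0, 0, 0], "jaw": 0.3}
    - {"slide": [0, 0, 0], "dr": [0, 0, 0], "jaw": 0.3}

```text
t: 8.2
tcp_pos: [634.5, 32.8, 93.7]
tcp_rot: [0.906, 0.423, 0.001, 0.0]
ft_force: [-0.5, -0.0, 7.4]
finger_gap: 41.4
gripper_force: 61.2
```

>>> step_arm:
  rows:
    - {"slide": [0, 0, -2], "dr": [0, 0, 0], "jaw": 0.3}
    - {"slide": [0, 0, -4], "dr": [0, 0, 0], "jaw": 0.3}
    - {"slide": [0, 0, -6], "dr": [0, 0, 0], "jaw": 0.3}
    - {"slide": [0, 0, -8], "dr": [0, 0, 0], "jaw": 0.3}
    - {"slide": [0, 0, -9], "dr": [0, 0, 0], "jaw": 0.3}

```text
t: 8.7
tcp_pos: [634.2, 32.8, 184.1]
tcp_rot: [0.906, 0.423, 0.001, 0.0]
ft_force: [0.7, 0.2, -0.5]
finger_gap: 41.3
gripper_force: 61.1
```

>>> step_arm:
  rows:
    - {"slide": [-2.9, 0.46, 0], "dr": [0, 0, 0], "jaw": 0.3}
    - {"slide": [-5.9, 0.92, 0], "dr": [0, 0, 0], "jaw": 0.3}
    - {"slide": [-8.8, 1.38, 0], "dr": [0, 0, 0], "jaw": 0.3}
    - {"slide": [-11.8, 1.84, 0], "dr": [0, 0, 0], "jaw": 0.3}
    - {"slide": [-14.7, 2.3, 0], "dr": [0, 0, 0], "jaw": 0.3}

```text
t: 9.2
tcp_pos: [555.8, -95.5, 181.9]
tcp_rot: [0.906, 0.423, -0.0, -0.0]
ft_force: [0.7, 0.2, -1.6]
finger_gap: 41.6
gripper_force: 61.1
```

>>> step_arm:
  rows:
    - {"slide": [-3.5, 0.5, 0], "dr": [0, 0, 0], "jaw": 0.3}
    - {"slide": [-7, 1, 0], "dr": [0, 0, 0], "jaw": 0.3}
    - {"slide": [-10.5, 1.6, 0], "dr": [0, 0, 0], "jaw": 0.3}
    - {"slide": [-13, 2.1, 0], "dr": [0, 0, 0], "jaw": 0.3}
    - {"slide": [-14.7, 2.3, 0], "dr": [0, 0, 0], "jaw": 0.3}

```text
t: 9.7
tcp_pos: [478.8, -223.5, 182.0]
tcp_rot: [0.907, 0.422, -0.0, -0.0]
ft_force: [0.4, -0.1, -1.7]
finger_gap: 41.5
gripper_force: 61.0
```

>>> step_arm:
  rows:
    - {"slide": [0, 0, 2.5], "dr": [0, 0, 0], "jaw": 0.3}
    - {"slide": [0, 0, 5], "dr": [0, 0, 0], "jaw": 0.3}
    - {"slide": [0, 0, 7], "dr": [0, 0, 0], "jaw": 0.3}
    - {"slide": [0, 0, 8.2], "dr": [0, 0, 0], "jaw": 0.3}
    - {"slide": [0, 0, 8.6], "dr": [0, 0, 0], "jaw": 0.3}

```text
t: 10.2
tcp_pos: [479.3, -221.7, 95.0]
tcp_rot: [0.906, 0.423, -0.001, -0.001]
ft_force: [-0.2, 0.5, -2.9]
finger_gap: 41.3
gripper_force: 61.0
```

>>> step_arm:
  rows:
    - {"slide": [0, 0, 0.1], "dr": [0, 0, 0], "jaw": 0.3}
    - {"slide": [0, 0, 0.15], "dr": [0, 0, 0], "jaw": 0.3}
    - {"slide": [0, 0, 0.2], "dr": [0, 0, 0], "jaw": 0.3}
    - {"slide": [0, 0, 0.2], "dr": [0, 0, 0], "jaw": 0.3}
    - {"slide": [0, 0, 0.2], "dr": [0, 0, 0], "jaw": 0.3}

```text
t: 10.7
tcp_pos: [480.2, -222.1, 94.7]
tcp_rot: [0.906, 0.423, 0.0, 0.0]
ft_force: [-0.0, -0.2, -1.3]
finger_gap: 41.3
gripper_force: 61.0
```

>>> step_arm:
  rows:
    - {"slide": [0, 0, 0.07], "dr": [0, 0, 0], "jaw": 0.3}
    - {"slide": [0, 0, 0.07], "dr": [0, 0, 0], "jaw": 0.5}
    - {"slide": [0, 0, 0.07], "dr": [0, 0, 0], "jaw": 0.7}
    - {"slide": [0, 0, 0.07], "dr": [0, 0, 0], "jaw": 0.85}
    - {"slide": [0, 0, -2], "dr": [0, 0, 0], "jaw": 0.85}

```text
t: 11.2
tcp_pos: [478.5, -221.3, 112.5]
tcp_rot: [0.906, 0.423, -0.001, -0.002]
ft_force: [0.1, 0.9, -0.0]
finger_gap: 72.7
gripper_force: 0.0
```

>>> step_arm:
  rows:
    - {"slide": [0, 0, -4], "dr": [0, 0, 0], "jaw": 0.85}
    - {"slide": [0, 0, -7], "dr": [0, 0, 0], "jaw": 0.85}
    - {"slide": [4, -0.5, -7.5], "dr": [0, 0, 0], "jaw": 0.85}
    - {"slide": [8, -1, -7.5], "dr": [0, 0, 0], "jaw": 0.85}
    - {"slide": [12, -1.5, -7.5], "dr": [0, 0, 0], "jaw": 0.85}

```text
t: 11.7
tcp_pos: [546.4, -119.6, 189.9]
tcp_rot: [0.907, 0.422, 0.001, 0.0]
ft_force: [0.1, -0.6, 1.0]
finger_gap: 72.6
gripper_force: 0.0
```

>>> step_arm:
  rows:
    - {"slide": [4.5, -0.5, 0], "dr": [0, 0, 0], "jaw": 0.85}
    - {"slide": [9, -1, 0], "dr": [0, 0, 0], "jaw": 0.85}
    - {"slide": [13.5, -1.6, 0], "dr": [0, 0, 0], "jaw": 0.85}
    - {"slide": [18, -2.2, 0], "dr": [0, 0, 0], "jaw": 0.85}
    - {"slide": [22, -2.7, 0], "dr": [0, 0, 0], "jaw": 0.85}

```text
t: 12.2
tcp_pos: [667.2, 67.6, 189.1]
tcp_rot: [0.906, 0.423, 0.0, -0.0]
ft_force: [0.2, -1.0, 0.2]
finger_gap: 72.4
gripper_force: 0.0
```

>>> step_arm:
  rows:
    - {"slide": [2.6, -0.3, 0], "dr": [0, 0, 0], "jaw": 0.85}
    - {"slide": [2.6, -0.3, 2], "dr": [0, 0, 0], "jaw": 0.85}
    - {"slide": [2.6, -0.3, 3], "dr": [0, 0, 0], "jaw": 0.85}
    - {"slide": [2.6, -0.3, 3], "dr": [0, 0, 0], "jaw": 0.85}
    - {"slide": [2.6, -0.3, 3], "dr": [0, 0, 0], "jaw": 0.85}

```text
t: 12.7
tcp_pos: [680.4, 86.6, 159.5]
tcp_rot: [0.906, 0.422, -0.0, -0.0]
ft_force: [-0.1, -0.4, 0.6]
finger_gap: 72.5
gripper_force: 0.0
```

```bash
python3 - <<'E'
from h import *
o=[]
for n,(a,b,c,e) in(('side',(80,300,240,440)),('top',(120,280,250,430))):
    p,d=grab(n); o.append(cv2.resize(p[a:b,c:e],(400,400),interpolation=cv2.INTER_CUBIC))
cv2.imwrite('pics/c4.png',np.hstack(o)[:,:,::-1])
E
```

```text
(no output)
```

View pics/c4.png

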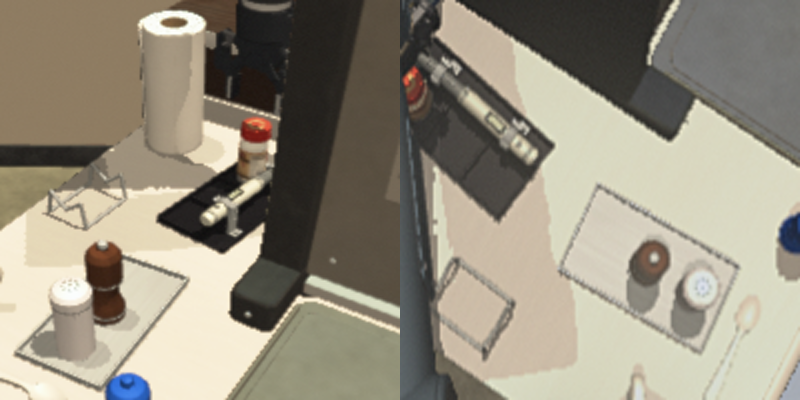

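The shaker at (72,320) and mill at (104,285) stand upright on the tray, and the gripper is over the jar.

>>> step_arm:
  rows:
    - {"slide": [0, 0, 2], "dr": [0, 0, 0], "jaw": 0.85}
    - {"slide": [0, 0, 4], "dr": [0, 0, 0], "jaw": 0.85}
    - {"slide": [0, 0, 5.9], "dr": [0, 0, 0], "jaw": 0.85}
    - {"slide": [0, 0, 5.9], "dr": [0, 0, 0], "jaw": 0.85}
    - {"slide": [0, 0, 5.9], "dr": [0, 0, 0], "jaw": 0.6}

```text
t: 13.3
tcp_pos: [681.0, 87.0, 101.3]
tcp_rot: [0.906, 0.422, 0.0, 0.0]
ft_force: [0.8, -0.7, 0.5]
finger_gap: 60.0
gripper_force: 0.0
```

>>> step_arm:
  rows:
    - {"slide": [0, 0, 0], "dr": [0, 0, 0], "jaw": 0.45}
    - {"slide": [0, 0, 0], "dr": [0, 0, 0], "jaw": 0.3}
    - {"slide": [0, 0, 0], "dr": [0, 0, 0], "jaw": 0.3}
    - {"slide": [0, 0, 0], "dr": [0, 0, 0], "jaw": 0.3}
    - {"slide": [0, 0, 0], "dr": [0, 0, 0], "jaw": 0.3}

```text
t: 13.8
tcp_pos: [681.9, 87.3, 102.3]
tcp_rot: [0.906, 0.423, 0.002, 0.001]
ft_force: [-0.9, -0.7, 6.6]
finger_gap: 43.0
gripper_force: 61.2
```

>>> step_arm:
  rows:
    - {"slide": [0, 0, -2], "dr": [0, 0, 0], "jaw": 0.3}
    - {"slide": [0, 0, -4], "dr": [0, 0, 0], "jaw": 0.3}
    - {"slide": [0, 0, -6], "dr": [0, 0, 0], "jaw": 0.3}
    - {"slide": [0, 0, -8], "dr": [0, 0, 0], "jaw": 0.3}
    - {"slide": [0, 0, -9], "dr": [0, 0, 0], "jaw": 0.3}

```text
t: 14.3
tcp_pos: [681.3, 87.4, 192.6]
tcp_rot: [0.906, 0.423, 0.001, 0.0]
ft_force: [0.4, 0.1, -2.2]
finger_gap: 43.0
gripper_force: 61.3
```

>>> step_arm:
  rows:
    - {"slide": [-3, 0.32, 0], "dr": [0, 0, 0], "jaw": 0.3}
    - {"slide": [-6, 0.64, 0], "dr": [0, 0, 0], "jaw": 0.3}
    - {"slide": [-9, 0.96, 0], "dr": [0, 0, 0], "jaw": 0.3}
    - {"slide": [-12, 1.28, 0], "dr": [0, 0, 0], "jaw": 0.3}
    - {"slide": [-15, 1.6, 0], "dr": [0, 0, 0], "jaw": 0.3}

```text
t: 14.8
tcp_pos: [595.6, -38.8, 190.1]
tcp_rot: [0.906, 0.423, -0.0, -0.0]
ft_force: [0.1, 0.3, -0.9]
finger_gap: 42.9
gripper_force: 61.4
```

>>> step_arm:
  rows:
    - {"slide": [-3.5, 0.4, 0], "dr": [0, 0, 0], "jaw": 0.3}
    - {"slide": [-7, 0.8, 0], "dr": [0, 0, 0], "jaw": 0.3}
    - {"slide": [-10.5, 1.2, 0], "dr": [0, 0, 0], "jaw": 0.3}
    - {"slide": [-13, 1.5, 0], "dr": [0, 0, 0], "jaw": 0.3}
    - {"slide": [-15.1, 1.6, 0], "dr": [0, 0, 0], "jaw": 0.3}

```text
t: 15.3
tcp_pos: [510.7, -165.1, 190.3]
tcp_rot: [0.906, 0.422, -0.0, -0.0]
ft_force: [-0.3, 0.4, -2.3]
finger_gap: 43.1
gripper_force: 61.4
```

>>> step_arm:
  rows:
    - {"slide": [0, 0, 2.5], "dr": [0, 0, 0], "jaw": 0.3}
    - {"slide": [0, 0, 5], "dr": [0, 0, 0], "jaw": 0.3}
    - {"slide": [0, 0, 7], "dr": [0, 0, 0], "jaw": 0.3}
    - {"slide": [0, 0, 8.2], "dr": [0, 0, 0], "jaw": 0.3}
    - {"slide": [0, 0, 8.6], "dr": [0, 0, 0], "jaw": 0.3}

```text
t: 15.8
tcp_pos: [511.1, -163.6, 103.1]
tcp_rot: [0.906, 0.423, -0.001, -0.001]
ft_force: [0.1, 0.4, -1.8]
finger_gap: 42.8
gripper_force: 61.4
```

>>> step_arm:
  rows:
    - {"slide": [0, 0, 0.1], "dr": [0, 0, 0], "jaw": 0.3}
    - {"slide": [0, 0, 0.15], "dr": [0, 0, 0], "jaw": 0.3}
    - {"slide": [0, 0, 0.22], "dr": [0, 0, 0], "jaw": 0.3}
    - {"slide": [0, 0, 0.22], "dr": [0, 0, 0], "jaw": 0.3}
    - {"slide": [0, 0, 0.22], "dr": [0, 0, 0], "jaw": 0.3}

```text
t: 16.3
tcp_pos: [512.3, -164.0, 102.8]
tcp_rot: [0.906, 0.423, 0.001, 0.0]
ft_force: [-0.3, 0.0, 3.0]
finger_gap: 42.7
gripper_force: 61.6
```

>>> step_arm:
  rows:
    - {"slide": [0, 0, 0], "dr": [0, 0, 0], "jaw": 0.5}
    - {"slide": [0, 0, 0], "dr": [0, 0, 0], "jaw": 0.7}
    - {"slide": [0, 0, 0], "dr": [0, 0, 0], "jaw": 0.85}
    - {"slide": [0, 0, -2], "dr": [0, 0, 0], "jaw": 0.85}
    - {"slide": [0, 0, -5], "dr": [0, 0, 0], "jaw": 0.85}

```text
t: 16.8
tcp_pos: [510.5, -163.4, 151.0]
tcp_rot: [0.906, 0.423, -0.001, -0.001]
ft_force: [1.2, -0.2, 0.2]
finger_gap: 72.6
gripper_force: 0.0
```

>>> step_arm:
  rows:
    - {"slide": [0, 0, -3], "dr": [0, 0, 0], "jaw": 0.85}
    - {"slide": [4, 0.2, -3], "dr": [0, 0, 0], "jaw": 0.7}
    - {"slide": [8, 0.4, -3], "dr": [0, 0, 0], "jaw": 0.6}
    - {"slide": [12, 0.6, -3], "dr": [0, 0, 0], "jaw": 0.6}
    - {"slide": [16, 0.9, -3], "dr": [0, 0, 0], "jaw": 0.6}

```text
t: 17.3
tcp_pos: [622.2, -45.9, 182.1]
tcp_rot: [0.906, 0.423, -0.0, -0.0]
ft_force: [0.9, -0.1, 0.1]
finger_gap: 50.8
gripper_force: 0.0
```

>>> step_arm:
  rows:
    - {"slide": [4, 0.2, 0], "dr": [0, 0, 0], "jaw": 0.6}
    - {"slide": [7, 0.3, 1], "dr": [0, 0, 0], "jaw": 0.6}
    - {"slide": [7, 0.3, 4], "dr": [0, 0, 0], "jaw": 0.6}
    - {"slide": [7, 0.3, 7], "dr": [0, 0, 0], "jaw": 0.6}
    - {"slide": [7, 0.3, 7], "dr": [0, 0, 0], "jaw": 0.6}

```text
t: 17.8
tcp_pos: [666.2, 5.0, 107.6]
tcp_rot: [0.906, 0.423, -0.004, -0.002]
ft_force: [-1.4, 0.1, -0.1]
finger_gap: 51.1
gripper_force: 0.0
```

```bash
python3 - <<'E'
from h import *
o=[]
for n,(a,b,c,e) in(('side',(110,230,290,400)),('top',(120,280,200,400))):
    p,d=grab(n); o.append(cv2.resize(p[a:b,c:e],(400,400),interpolation=cv2.INTER_CUBIC))
cv2.imwrite('pics/c5.png',np.hstack(o)[:,:,::-1])
# rest points
P=full('top',np.load('top.npz')['d']).reshape(-1,3)
print(cf(get_obs()['tcp_pos']))
E
```

```text
[ 45.31055253  -0.40685834 112.13835559]
```

View pics/c5.png

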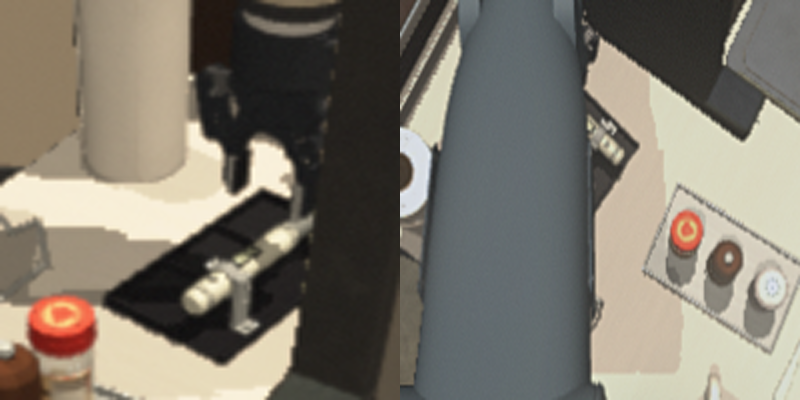

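All three containers stand on the tray, at (685,232), (724,260) and (770,287) in the right half. The fingers straddle the bar at (240,170) and (300,190).

>>> step_arm:
  rows:
    - {"slide": [0, 0.05, 2], "dr": [0, 0, 0], "jaw": 0.6}
    - {"slide": [0, 0.05, 4], "dr": [0, 0, 0], "jaw": 0.6}
    - {"slide": [0, 0.05, 5.5], "dr": [0, 0, 0], "jaw": 0.6}
    - {"slide": [0, 0.05, 6.5], "dr": [0, 0, 0], "jaw": 0.6}
    - {"slide": [0, 0.05, 6.5], "dr": [0, 0, 0], "jaw": 0.6}

```text
t: 18.4
tcp_pos: [669.2, 4.1, 47.3]
tcp_rot: [0.906, 0.423, -0.0, -0.0]
ft_force: [-0.6, 0.4, -0.0]
finger_gap: 51.4
gripper_force: 0.0
```

>>> step_arm:
  rows:
    - {"slide": [0, 0, 0], "dr": [0, 0, 0], "jaw": 0.4}
    - {"slide": [0, 0, 0], "dr": [0, 0, 0], "jaw": 0.2}
    - {"slide": [0, 0, 0], "dr": [0, 0, 0], "jaw": 0.1}
    - {"slide": [0, 0, 0], "dr": [0, 0, 0], "jaw": 0.1}
    - {"slide": [0, 0, 0], "dr": [0, 0, 0], "jaw": 0.1}

```text
t: 18.9
tcp_pos: [669.9, 4.3, 48.1]
tcp_rot: [0.906, 0.423, 0.001, 0.0]
ft_force: [0.3, 0.1, 5.4]
finger_gap: 19.8
gripper_force: 58.6
```

>>> step_arm:
  rows:
    - {"slide": [0, -0.6, 0], "dr": [0, 0, 0], "jaw": 0.1}
    - {"slide": [0, -1.2, 0], "dr": [0, 0, 0], "jaw": 0.1}
    - {"slide": [0, -1.8, 0], "dr": [0, 0, 0], "jaw": 0.1}
    - {"slide": [0, -2.4, 0], "dr": [0, 0, 0], "jaw": 0.1}
    - {"slide": [0, -3, 0], "dr": [0, 0, 0], "jaw": 0.1}

```text
t: 19.4
tcp_pos: [645.3, 24.0, 46.7]
tcp_rot: [0.906, 0.423, -0.001, -0.0]
ft_force: [0.2, 0.1, -1.2]
finger_gap: 20.3
gripper_force: 58.8
```

>>> step_arm:
  rows:
    - {"slide": [0, 0, 0], "dr": [0, 0, 0], "jaw": 0.1}
    - {"slide": [0, -0.3, -1], "dr": [0, 0, 0], "jaw": 0.1}
    - {"slide": [0, -0.3, -3], "dr": [0, 0, 0], "jaw": 0.1}
    - {"slide": [0, -0.3, -5], "dr": [0, 0, 0], "jaw": 0.1}
    - {"slide": [0, -0.3, -7], "dr": [0, 0, 0], "jaw": 0.1}

```text
t: 19.9
tcp_pos: [644.0, 25.5, 118.5]
tcp_rot: [0.906, 0.423, 0.0, 0.0]
ft_force: [-0.1, -0.1, -0.3]
finger_gap: 20.1
gripper_force: 58.8
```

```bash
python3 - <<'E'
from h import *
o=[]
for n,(a,b,c,e) in(('side',(90,230,250,390)),('top',(200,280,230,310))):
    p,d=grab(n); o.append(cv2.resize(p[a:b,c:e],(400,400),interpolation=cv2.INTER_CUBIC))
cv2.imwrite('pics/c6.png',np.hstack(o)[:,:,::-1])
i=camera_info('side');P0=get_obs()['tcp_pos'];print(cf(P0),get_obs()['ft_force'])
M=cv2.Rodrigues(np.array(i['rvec'],float))[0]
# rest wires by height from first side image depth? rerun with saved W of top at start
W=np.load('W.npy');C=cf(W.reshape(-1,3))
m=(abs(C[:,0]+135)<70)&(abs(C[:,1]+143)<80)&(C[:,2]>14)&(C[:,2]<60);print(m.sum());Q=W.reshape(-1,3)[m]
print(Q.min(0).round(),Q.max(0).round(),cv2.minAreaRect(Q[:,:2].astype(np.float32)))
P=full('side',np.load('side.npz')['d']).reshape(-1,3);C=cf(P)
m=(abs(C[:,0]+135)<70)&(abs(C[:,1]+143)<80)&(C[:,2]>14)&(C[:,2]<60);print(m.sum());Q=P[m]
if m.sum()>3:print(Q.min(0).round(),Q.max(0).round(),cv2.minAreaRect(Q[:,:2].astype(np.float32)))
E
```

```text
[ 14.35476603   1.05301811 120.67720291] [ 0.35752079 -0.30238958 -0.64803068]
104
[387. -43.  16.] [494.  72.  53.] ((440.3048400878906, 14.750667572021484), (96.25232696533203, 69.07027435302734), 54.9387321472168)
163
[390. -45.  14.] [496.  72.  50.] ((443.7481689453125, 14.648635864257812), (100.47197723388672, 68.77035522460938), 56.01138687133789)
```

View pics/c6.png

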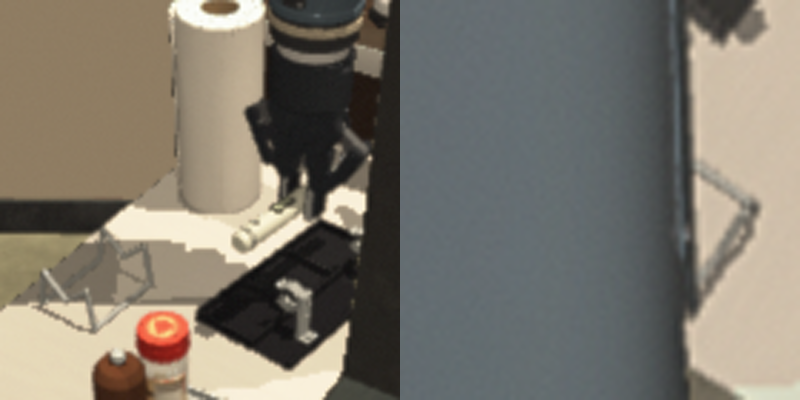

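The bar is out of the clips and held level. From the point clouds the rest centre is about (441.5,14) with yaw about 55°.

>>> step_arm:
  rows:
    - {"slide": [-1.5, -1.5, -0.5], "dr": [0, 0, 0], "jaw": 0.1}
    - {"slide": [-3, -3.2, -0.5], "dr": [0, 0, 0], "jaw": 0.1}
    - {"slide": [-4.5, -4.8, -0.5], "dr": [0, 0, 0], "jaw": 0.1}
    - {"slide": [-6, -6.4, -0.5], "dr": [0, 0, 0], "jaw": 0.1}
    - {"slide": [-7.5, -8, -0.5], "dr": [0, 0, 0], "jaw": 0.1}

```text
t: 20.5
tcp_pos: [533.2, 19.4, 121.7]
tcp_rot: [0.906, 0.423, -0.0, -0.0]
ft_force: [-0.5, 0.8, -0.4]
finger_gap: 20.3
gripper_force: 58.9
```

>>> step_arm:
  rows:
    - {"slide": [-1.6, -1.7, 0], "dr": [0, 0, -0.02], "jaw": 0.1}
    - {"slide": [-3.2, -3.4, 0], "dr": [0, 0, -0.04], "jaw": 0.1}
    - {"slide": [-4.8, -5.1, 0], "dr": [0, 0, -0.06], "jaw": 0.1}
    - {"slide": [-6, -6.4, 0], "dr": [0, 0, -0.08], "jaw": 0.1}
    - {"slide": [-6.5, -6.9, 0], "dr": [0, 0, -0.085], "jaw": 0.1}

```text
t: 21.0
tcp_pos: [437.9, 13.9, 121.9]
tcp_rot: [0.887, 0.461, -0.001, -0.0]
ft_force: [1.2, 0.8, -1.8]
finger_gap: 20.2
gripper_force: 58.9
```

>>> step_arm:
  rows:
    - {"slide": [0, 0, 1], "dr": [0, 0, 0], "jaw": 0.1}
    - {"slide": [0, 0, 2], "dr": [0, 0, 0], "jaw": 0.1}
    - {"slide": [0, 0, 3], "dr": [0, 0, 0], "jaw": 0.1}
    - {"slide": [0, 0, 4], "dr": [0, 0, 0], "jaw": 0.1}
    - {"slide": [0, 0, 4], "dr": [0, 0, 0], "jaw": 0.1}

```text
t: 21.5
tcp_pos: [439.0, 14.0, 80.3]
tcp_rot: [0.888, 0.461, -0.001, -0.001]
ft_force: [-0.2, -0.5, -0.6]
finger_gap: 19.8
gripper_force: 58.8
```

```bash
python3 - <<'E'
from h import *
p,d=grab('side');print(get_obs()['tcp_pos'])
cv2.imwrite('pics/c7.png',cv2.resize(p[110:250,220:400],(771,600),interpolation=cv2.INTER_CUBIC)[:,:,::-1])
E
```

```text
[439.39858711  14.00580207  81.06441358]
```

View pics/c7.png

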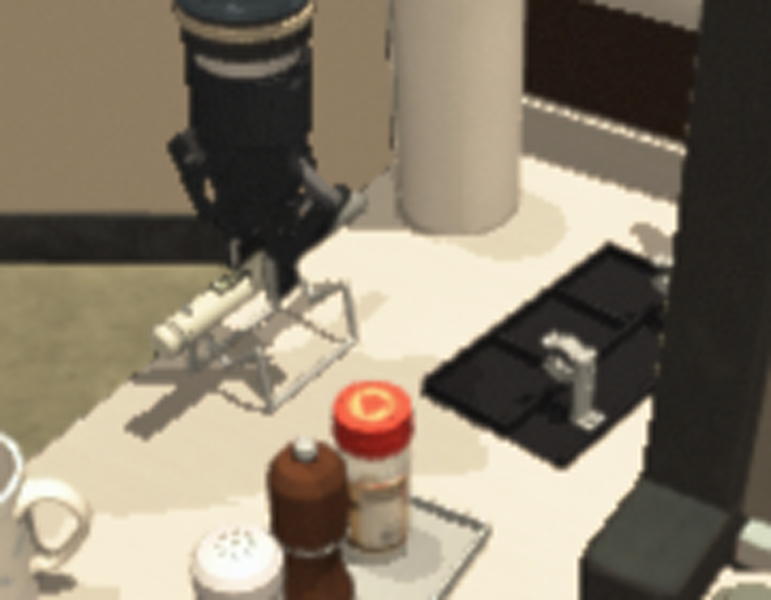

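The bar hangs over the rest with its near end at (170,335). The near notch, around (223,345), is directly below it, so I'm lowering.

>>> step_arm:
  rows:
    - {"slide": [0, 0, 1], "dr": [0, 0, 0], "jaw": 0.1}
    - {"slide": [0, 0, 2], "dr": [0, 0, 0], "jaw": 0.1}
    - {"slide": [0, 0, 2.6], "dr": [0, 0, 0], "jaw": 0.1}
    - {"slide": [0, 0, 3], "dr": [0, 0, 0], "jaw": 0.1}
    - {"slide": [0, 0, 3], "dr": [0, 0, 0], "jaw": 0.1}

```text
t: 22.05
tcp_pos: [439.4, 14.0, 51.5]
tcp_rot: [0.888, 0.461, -0.0, -0.0]
ft_force: [0.2, 0.3, -0.2]
finger_gap: 20.1
gripper_force: 58.9
```

>>> step_arm:
  rows:
    - {"slide": [0, 0, 0.2], "dr": [0, 0, 0], "jaw": 0.1}
    - {"slide": [0, 0, 0.4], "dr": [0, 0, 0], "jaw": 0.1}
    - {"slide": [0, 0, 0.5], "dr": [0, 0, 0], "jaw": 0.1}
    - {"slide": [0, 0, 0.5], "dr": [0, 0, 0], "jaw": 0.1}
    - {"slide": [0, 0, 0.5], "dr": [0, 0, 0], "jaw": 0.1}

```text
t: 22.55
tcp_pos: [439.8, 14.0, 47.2]
tcp_rot: [0.888, 0.461, 0.0, -0.0]
ft_force: [-0.6, -0.6, -1.1]
finger_gap: 20.2
gripper_force: 58.9
```

>>> step_arm:
  rows:
    - {"slide": [0, 0, 0.1], "dr": [0, 0, 0], "jaw": 0.1}
    - {"slide": [0, 0, 0.2], "dr": [0, 0, 0], "jaw": 0.1}
    - {"slide": [0, 0, 0.2], "dr": [0, 0, 0], "jaw": 0.1}
    - {"slide": [0, 0, 0.2], "dr": [0, 0, 0], "jaw": 0.1}
    - {"slide": [0, 0, 0.2], "dr": [0, 0, 0], "jaw": 0.1}

```text
t: 23.05
tcp_pos: [439.9, 14.0, 45.2]
tcp_rot: [0.887, 0.461, 0.0, 0.0]
ft_force: [-0.1, -0.2, 2.1]
finger_gap: 20.0
gripper_force: 59.1
```

>>> step_arm:
  rows:
    - {"slide": [0, 0, 0.1], "dr": [0, 0, 0], "jaw": 0.1}
    - {"slide": [0, 0, 0.1], "dr": [0, 0, 0], "jaw": 0.1}
    - {"slide": [0, 0, 0.1], "dr": [0, 0, 0], "jaw": 0.1}
    - {"slide": [0, 0, 0.1], "dr": [0, 0, 0], "jaw": 0.1}
    - {"slide": [0, 0, 0.1], "dr": [0, 0, 0], "jaw": 0.1}

```text
t: 23.55
tcp_pos: [440.1, 14.1, 44.4]
tcp_rot: [0.887, 0.461, 0.0, 0.0]
ft_force: [-0.2, 1.0, 6.0]
finger_gap: 20.0
gripper_force: 59.6
```

```bash
python3 - <<'E'
from h import *
p,d=grab('side');print(get_obs()['tcp_pos'],get_obs()['ft_force'])
cv2.imwrite('pics/c8.png',cv2.resize(p[140:230,230:330],(660,594),interpolation=cv2.INTER_CUBIC)[:,:,::-1])
E
```

```text
[440.05638571  14.05377645  44.40941274] [-0.2080396   0.18533434  6.29575978]
```

View pics/c8.png

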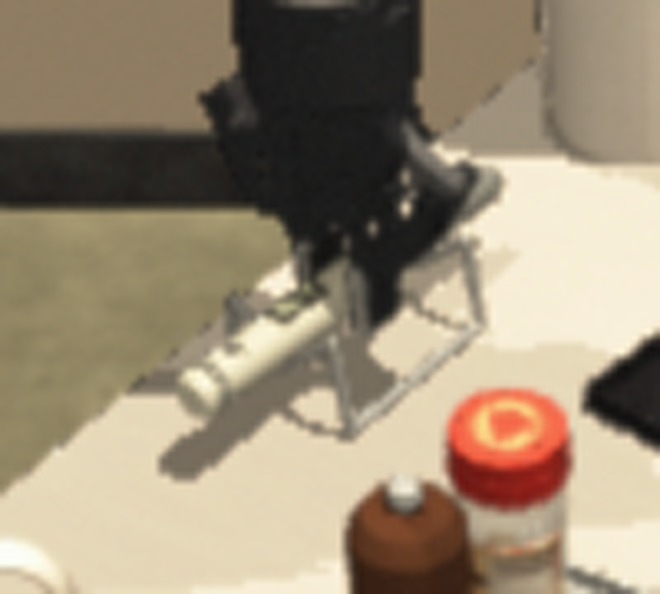

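The bar sits between the near peaks at (235,300) and (335,335), so it is in the notches. Releasing.

>>> step_arm:
  rows:
    - {"slide": [0, 0, 0], "dr": [0, 0, 0], "jaw": 0.3}
    - {"slide": [0, 0, 0], "dr": [0, 0, 0], "jaw": 0.4}
    - {"slide": [0, 0, 0], "dr": [0, 0, 0], "jaw": 0.45}
    - {"slide": [0, 0, 0], "dr": [0, 0, 0], "jaw": 0.45}
    - {"slide": [0, 0, -0.5], "dr": [0, 0, 0], "jaw": 0.45}

```text
t: 24.1
tcp_pos: [439.3, 14.0, 48.8]
tcp_rot: [0.888, 0.461, -0.001, -0.0]
ft_force: [0.1, 0.7, 0.6]
finger_gap: 38.4
gripper_force: 0.0
```

>>> step_arm:
  rows:
    - {"slide": [0, 0, -1.5], "dr": [0, 0, 0], "jaw": 0.45}
    - {"slide": [0, 0, -4], "dr": [0, 0, 0], "jaw": 0.5}
    - {"slide": [0, 0, -7.5], "dr": [0, 0, 0], "jaw": 0.7}
    - {"slide": [0, 0, -11], "dr": [0, 0, 0], "jaw": 0.85}
    - {"slide": [0, 0, -14], "dr": [0, 0, 0], "jaw": 0.85}

```text
t: 24.6
tcp_pos: [439.8, 14.0, 191.3]
tcp_rot: [0.888, 0.461, 0.0, 0.0]
ft_force: [-0.2, -0.2, -0.9]
finger_gap: 72.5
gripper_force: 0.0
```

>>> step_arm:
  rows:
    - {"slide": [-2.2, 3.3, 0], "dr": [0, 0, 0.02], "jaw": 0.85}
    - {"slide": [-4.4, 6.6, 0], "dr": [0, 0, 0.04], "jaw": 0.85}
    - {"slide": [-6.6, 9.9, 0], "dr": [0, 0, 0.06], "jaw": 0.85}
    - {"slide": [-8.6, 13.2, 0], "dr": [0, 0, 0.08], "jaw": 0.85}
    - {"slide": [-10.4, 16.1, 0], "dr": [0, 0, 0.085], "jaw": 0.85}

```text
t: 25.1
tcp_pos: [512.1, -165.5, 189.5]
tcp_rot: [0.907, 0.422, 0.0, 0.0]
ft_force: [0.9, 0.1, 0.4]
finger_gap: 72.8
gripper_force: 0.0
```

>>> step_arm:
  rows:
    - {"slide": [0, 0, 0], "dr": [0, 0, 0], "jaw": 0.85}
    - {"slide": [0, 0, 0], "dr": [0, 0, 0], "jaw": 0.85}
    - {"slide": [0, 0, 0], "dr": [0, 0, 0], "jaw": 0.85}
    - {"slide": [0, 0, 0], "dr": [0, 0, 0], "jaw": 0.85}
    - {"slide": [0, 0, 0], "dr": [0, 0, 0], "jaw": 0.85}

```text
t: 25.6
tcp_pos: [511.4, -162.8, 189.4]
tcp_rot: [0.906, 0.423, 0.0, -0.0]
ft_force: [0.4, 0.8, 0.3]
finger_gap: 72.7
gripper_force: 0.0
```

```bash
python3 - <<'E'
from h import *
q=[]
for n,(a,b,c,e) in(('side',(140,290,220,370)),('top',(200,280,230,310))):
    p,d=grab(n);q.append(cv2.resize(p[a:b,c:e],(400,400),interpolation=cv2.INTER_CUBIC))
cv2.imwrite('pics/c9.png',np.hstack(q)[:,:,::-1])
o=get_obs();print(o['tcp_pos'])
P=full('side',np.load('side.npz')['d']).reshape(-1,3)
m=(np.hypot(P[:,0]-440,P[:,1]-14)<115)&(P[:,2]>42)&(P[:,2]<58);Q=P[m];print(len(Q),cv2.minAreaRect(Q[:,:2].astype(np.float32)),np.percentile(Q[:,2],[50,95]))
E
```

```text
[ 511.55159935 -163.05905892  189.33659319]
297 ((442.4185791015625, 13.06610107421875), (200.59129333496094, 58.88872146606445), 54.56202697753906) [47.55534386 52.17394957]
```

View pics/c9.png

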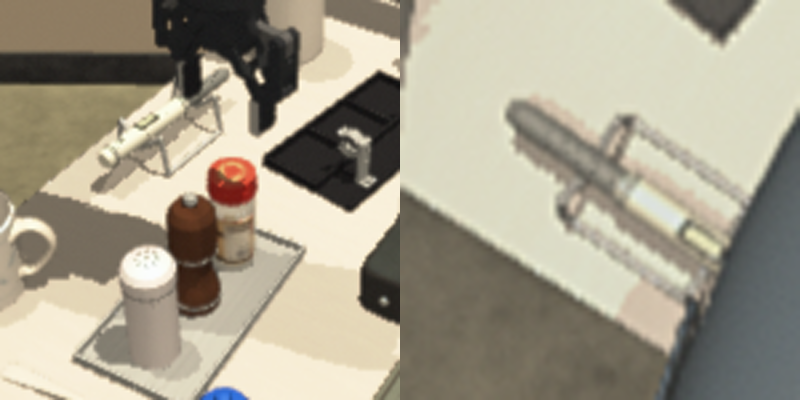

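The thermometer lies in both notches, centred at about (442,13). Next I fetch the jar.

>>> step_arm:
  rows:
    - {"slide": [0, 0, 3], "dr": [0, 0, 0], "jaw": 0.85}
    - {"slide": [0, 0, 6], "dr": [0, 0, 0], "jaw": 0.85}
    - {"slide": [0, 0, 8.1], "dr": [0, 0, 0], "jaw": 0.85}
    - {"slide": [0, 0, 8.7], "dr": [0, 0, 0], "jaw": 0.85}
    - {"slide": [0, 0, 8.7], "dr": [0, 0, 0], "jaw": 0.6}

```text
t: 26.2
tcp_pos: [511.3, -163.4, 101.7]
tcp_rot: [0.906, 0.423, -0.0, -0.001]
ft_force: [0.4, -0.5, -0.5]
finger_gap: 59.8
gripper_force: 0.0
```

>>> step_arm:
  rows:
    - {"slide": [0, 0, 0], "dr": [0, 0, 0], "jaw": 0.45}
    - {"slide": [0, 0, 0], "dr": [0, 0, 0], "jaw": 0.3}
    - {"slide": [0, 0, 0], "dr": [0, 0, 0], "jaw": 0.3}
    - {"slide": [0, 0, 0], "dr": [0, 0, 0], "jaw": 0.3}
    - {"slide": [0, 0, 0], "dr": [0, 0, 0], "jaw": 0.3}

```text
t: 26.7
tcp_pos: [512.6, -163.9, 103.5]
tcp_rot: [0.906, 0.423, 0.001, 0.001]
ft_force: [0.2, -0.1, 5.2]
finger_gap: 42.9
gripper_force: 61.5
```

>>> step_arm:
  rows:
    - {"slide": [0, 0, -2], "dr": [0, 0, 0], "jaw": 0.3}
    - {"slide": [0, 0, -4], "dr": [0, 0, 0], "jaw": 0.3}
    - {"slide": [0, 0, -6], "dr": [0, 0, 0], "jaw": 0.3}
    - {"slide": [0, 0, -8], "dr": [0, 0, 0], "jaw": 0.3}
    - {"slide": [0, 0, -9], "dr": [0, 0, 0], "jaw": 0.3}

```text
t: 27.2
tcp_pos: [512.2, -163.9, 194.0]
tcp_rot: [0.906, 0.423, 0.001, 0.001]
ft_force: [0.9, -0.1, -1.4]
finger_gap: 43.0
gripper_force: 61.4
```

>>> step_arm:
  rows:
    - {"slide": [3, -0.3, 0], "dr": [0, 0, 0], "jaw": 0.3}
    - {"slide": [6, -0.6, 0], "dr": [0, 0, 0], "jaw": 0.3}
    - {"slide": [9, -1, 0], "dr": [0, 0, 0], "jaw": 0.3}
    - {"slide": [12, -1.3, 0], "dr": [0, 0, 0], "jaw": 0.3}
    - {"slide": [15, -1.6, 0], "dr": [0, 0, 0], "jaw": 0.3}

```text
t: 27.7
tcp_pos: [596.1, -37.4, 191.8]
tcp_rot: [0.906, 0.423, -0.0, -0.0]
ft_force: [-0.1, -1.0, -1.6]
finger_gap: 42.9
gripper_force: 61.5
```

>>> step_arm:
  rows:
    - {"slide": [3.5, -0.4, 0], "dr": [0, 0, 0], "jaw": 0.3}
    - {"slide": [7, -0.8, 0], "dr": [0, 0, 0], "jaw": 0.3}
    - {"slide": [10.5, -1.2, 0], "dr": [0, 0, 0], "jaw": 0.3}
    - {"slide": [13, -1.5, 0], "dr": [0, 0, 0], "jaw": 0.3}
    - {"slide": [15, -1.7, 0], "dr": [0, 0, 0], "jaw": 0.3}

```text
t: 28.2
tcp_pos: [679.6, 89.0, 191.3]
tcp_rot: [0.906, 0.423, -0.0, -0.0]
ft_force: [0.3, -0.7, -2.2]
finger_gap: 43.1
gripper_force: 61.5
```

>>> step_arm:
  rows:
    - {"slide": [0, 0, 0], "dr": [0, 0, 0], "jaw": 0.3}
    - {"slide": [0, 0, 0], "dr": [0, 0, 0], "jaw": 0.3}
    - {"slide": [0, 0, 2], "dr": [0, 0, 0], "jaw": 0.3}
    - {"slide": [0, 0, 4], "dr": [0, 0, 0], "jaw": 0.3}
    - {"slide": [0, 0, 6], "dr": [0, 0, 0], "jaw": 0.3}

```text
t: 28.7
tcp_pos: [678.6, 86.1, 131.7]
tcp_rot: [0.907, 0.422, -0.0, 0.0]
ft_force: [-0.2, -0.1, -1.9]
finger_gap: 42.9
gripper_force: 61.5
```

>>> step_arm:
  rows:
    - {"slide": [0, 0, 1], "dr": [0, 0, 0], "jaw": 0.3}
    - {"slide": [0, 0, 2], "dr": [0, 0, 0], "jaw": 0.3}
    - {"slide": [0, 0, 2.7], "dr": [0, 0, 0], "jaw": 0.3}
    - {"slide": [0, 0, 2.8], "dr": [0, 0, 0], "jaw": 0.3}
    - {"slide": [0, 0, 2.85], "dr": [0, 0, 0], "jaw": 0.3}

```text
t: 29.2
tcp_pos: [679.4, 87.3, 104.0]
tcp_rot: [0.906, 0.423, 0.0, 0.0]
ft_force: [0.1, -0.3, -2.1]
finger_gap: 42.9
gripper_force: 61.5
```

>>> step_arm:
  rows:
    - {"slide": [0, 0, 0.05], "dr": [0, 0, 0], "jaw": 0.3}
    - {"slide": [0, 0, 0.05], "dr": [0, 0, 0], "jaw": 0.3}
    - {"slide": [0, 0, 0.05], "dr": [0, 0, 0], "jaw": 0.3}
    - {"slide": [0, 0, 0.05], "dr": [0, 0, 0], "jaw": 0.3}
    - {"slide": [0, 0, 0.05], "dr": [0, 0, 0], "jaw": 0.3}

```text
t: 29.7
tcp_pos: [679.2, 87.4, 103.2]
tcp_rot: [0.906, 0.423, 0.0, -0.0]
ft_force: [0.2, 0.6, -2.3]
finger_gap: 43.1
gripper_force: 61.5
```

>>> step_arm:
  rows:
    - {"slide": [0, 0, 0.08], "dr": [0, 0, 0], "jaw": 0.3}
    - {"slide": [0, 0, 0.08], "dr": [0, 0, 0], "jaw": 0.5}
    - {"slide": [0, 0, 0.08], "dr": [0, 0, 0], "jaw": 0.7}
    - {"slide": [0, 0, 0.08], "dr": [0, 0, 0], "jaw": 0.85}
    - {"slide": [0, 0, -2], "dr": [0, 0, 0], "jaw": 0.85}

```text
t: 30.2
tcp_pos: [677.6, 87.2, 120.5]
tcp_rot: [0.906, 0.423, -0.002, -0.001]
ft_force: [-0.2, -0.2, 0.6]
finger_gap: 72.7
gripper_force: 0.0
```

>>> step_arm:
  rows:
    - {"slide": [0, 0, -4], "dr": [0, 0, 0], "jaw": 0.85}
    - {"slide": [0, 0, -6.5], "dr": [0, 0, 0], "jaw": 0.85}
    - {"slide": [-4, 0.5, -6.5], "dr": [0, 0, 0], "jaw": 0.85}
    - {"slide": [-8, 1, -6.5], "dr": [0, 0, 0], "jaw": 0.85}
    - {"slide": [-12.5, 1.6, -6.5], "dr": [0, 0, 0], "jaw": 0.85}

```text
t: 30.7
tcp_pos: [610.6, -19.2, 188.1]
tcp_rot: [0.906, 0.423, 0.0, 0.0]
ft_force: [0.7, 0.9, -0.1]
finger_gap: 72.6
gripper_force: 0.0
```

>>> step_arm:
  rows:
    - {"slide": [-4.8, 0.6, 0], "dr": [0, 0, 0], "jaw": 0.85}
    - {"slide": [-9.6, 1.2, 0], "dr": [0, 0, 0], "jaw": 0.85}
    - {"slide": [-14.4, 1.8, 0], "dr": [0, 0, 0], "jaw": 0.85}
    - {"slide": [-19, 2.4, 0], "dr": [0, 0, 0], "jaw": 0.85}
    - {"slide": [-22, 2.8, 0], "dr": [0, 0, 0], "jaw": 0.85}

```text
t: 31.2
tcp_pos: [489.3, -207.3, 188.3]
tcp_rot: [0.907, 0.422, -0.0, 0.0]
ft_force: [1.3, 0.1, 0.2]
finger_gap: 72.5
gripper_force: 0.0
```

>>> step_arm:
  rows:
    - {"slide": [-2, 0.25, 0], "dr": [0, 0, 0], "jaw": 0.85}
    - {"slide": [-2, 0.25, 0], "dr": [0, 0, 0], "jaw": 0.85}
    - {"slide": [-2, 0.25, 0], "dr": [0, 0, 0], "jaw": 0.85}
    - {"slide": [-2, 0.25, 0], "dr": [0, 0, 0], "jaw": 0.85}
    - {"slide": [-2, 0.25, 0], "dr": [0, 0, 0], "jaw": 0.85}

```text
t: 31.7
tcp_pos: [480.8, -221.3, 188.0]
tcp_rot: [0.906, 0.423, 0.0, -0.0]
ft_force: [0.2, -0.0, 0.3]
finger_gap: 72.7
gripper_force: 0.0
```

>>> step_arm:
  rows:
    - {"slide": [0, 0, 3], "dr": [0, 0, 0], "jaw": 0.85}
    - {"slide": [0, 0, 6], "dr": [0, 0, 0], "jaw": 0.85}
    - {"slide": [0, 0, 8.7], "dr": [0, 0, 0], "jaw": 0.85}
    - {"slide": [0, 0, 9.5], "dr": [0, 0, 0], "jaw": 0.85}
    - {"slide": [0, 0, 9.5], "dr": [0, 0, 0], "jaw": 0.6}

```text
t: 32.2
tcp_pos: [479.9, -221.3, 92.3]
tcp_rot: [0.906, 0.423, -0.001, -0.001]
ft_force: [-0.2, -0.4, -0.2]
finger_gap: 59.7
gripper_force: 0.0
```

>>> step_arm:
  rows:
    - {"slide": [0, 0, 0], "dr": [0, 0, 0], "jaw": 0.45}
    - {"slide": [0, 0, 0], "dr": [0, 0, 0], "jaw": 0.3}
    - {"slide": [0, 0, 0], "dr": [0, 0, 0], "jaw": 0.3}
    - {"slide": [0, 0, 0], "dr": [0, 0, 0], "jaw": 0.3}
    - {"slide": [0, 0, 0], "dr": [0, 0, 0], "jaw": 0.3}

```text
t: 32.7
tcp_pos: [480.9, -222.4, 94.3]
tcp_rot: [0.906, 0.423, 0.001, 0.001]
ft_force: [-0.6, 0.8, 7.2]
finger_gap: 41.3
gripper_force: 61.1
```

>>> step_arm:
  rows:
    - {"slide": [0, 0, -2], "dr": [0, 0, 0], "jaw": 0.3}
    - {"slide": [0, 0, -4], "dr": [0, 0, 0], "jaw": 0.3}
    - {"slide": [0, 0, -6], "dr": [0, 0, 0], "jaw": 0.3}
    - {"slide": [0, 0, -8], "dr": [0, 0, 0], "jaw": 0.3}
    - {"slide": [0, 0, -9], "dr": [0, 0, 0], "jaw": 0.3}

```text
t: 33.2
tcp_pos: [480.8, -222.6, 185.0]
tcp_rot: [0.906, 0.423, 0.001, 0.001]
ft_force: [1.0, 0.1, -1.7]
finger_gap: 41.4
gripper_force: 61.1
```

>>> step_arm:
  rows:
    - {"slide": [3, -0.5, 0], "dr": [0, 0, 0], "jaw": 0.3}
    - {"slide": [6, -1, 0], "dr": [0, 0, 0], "jaw": 0.3}
    - {"slide": [9, -1.5, 0], "dr": [0, 0, 0], "jaw": 0.3}
    - {"slide": [12, -1.9, 0], "dr": [0, 0, 0], "jaw": 0.3}
    - {"slide": [15, -2.4, 0], "dr": [0, 0, 0], "jaw": 0.3}

```text
t: 33.7
tcp_pos: [558.7, -90.8, 182.8]
tcp_rot: [0.906, 0.423, -0.0, -0.0]
ft_force: [0.3, -0.3, -2.1]
finger_gap: 41.3
gripper_force: 61.1
```

>>> step_arm:
  rows:
    - {"slide": [3.5, -0.5, 0], "dr": [0, 0, 0], "jaw": 0.3}
    - {"slide": [7, -1, 0], "dr": [0, 0, 0], "jaw": 0.3}
    - {"slide": [10.5, -1.6, 0], "dr": [0, 0, 0], "jaw": 0.3}
    - {"slide": [13, -2.1, 0], "dr": [0, 0, 0], "jaw": 0.3}
    - {"slide": [14.4, -2.3, 0], "dr": [0, 0, 0], "jaw": 0.3}

```text
t: 34.2
tcp_pos: [633.8, 35.2, 182.4]
tcp_rot: [0.906, 0.423, -0.0, -0.0]
ft_force: [0.6, -1.8, -1.9]
finger_gap: 41.5
gripper_force: 61.1
```

>>> step_arm:
  rows:
    - {"slide": [0, 0, 0], "dr": [0, 0, 0], "jaw": 0.3}
    - {"slide": [0, 0, 0], "dr": [0, 0, 0], "jaw": 0.3}
    - {"slide": [0, 0, 2], "dr": [0, 0, 0], "jaw": 0.3}
    - {"slide": [0, 0, 4], "dr": [0, 0, 0], "jaw": 0.3}
    - {"slide": [0, 0, 6], "dr": [0, 0, 0], "jaw": 0.3}

```text
t: 34.7
tcp_pos: [632.6, 31.7, 122.8]
tcp_rot: [0.907, 0.422, 0.0, 0.0]
ft_force: [0.4, -0.2, -2.0]
finger_gap: 41.2
gripper_force: 61.1
```

>>> step_arm:
  rows:
    - {"slide": [0, 0, 1], "dr": [0, 0, 0], "jaw": 0.3}
    - {"slide": [0, 0, 2], "dr": [0, 0, 0], "jaw": 0.3}
    - {"slide": [0, 0, 2.7], "dr": [0, 0, 0], "jaw": 0.3}
    - {"slide": [0, 0, 2.8], "dr": [0, 0, 0], "jaw": 0.3}
    - {"slide": [0, 0, 2.9], "dr": [0, 0, 0], "jaw": 0.3}

```text
t: 35.2
tcp_pos: [633.4, 33.2, 94.5]
tcp_rot: [0.906, 0.423, 0.0, 0.0]
ft_force: [-0.3, -0.3, -2.3]
finger_gap: 41.4
gripper_force: 61.1
```

>>> step_arm:
  rows:
    - {"slide": [0, 0, 0.05], "dr": [0, 0, 0], "jaw": 0.3}
    - {"slide": [0, 0, 0.05], "dr": [0, 0, 0], "jaw": 0.3}
    - {"slide": [0, 0, 0.05], "dr": [0, 0, 0], "jaw": 0.3}
    - {"slide": [0, 0, 0.05], "dr": [0, 0, 0], "jaw": 0.3}
    - {"slide": [0, 0, 0.05], "dr": [0, 0, 0], "jaw": 0.3}

```text
t: 35.7
tcp_pos: [633.4, 33.4, 93.9]
tcp_rot: [0.906, 0.423, 0.0, 0.0]
ft_force: [0.1, 0.9, 0.3]
finger_gap: 41.4
gripper_force: 61.2
```

>>> step_arm:
  rows:
    - {"slide": [0, 0, 0], "dr": [0, 0, 0], "jaw": 0.4}
    - {"slide": [0, 0, 0], "dr": [0, 0, 0], "jaw": 0.6}
    - {"slide": [0, 0, 0], "dr": [0, 0, 0], "jaw": 0.85}
    - {"slide": [0, 0, 0], "dr": [0, 0, 0], "jaw": 0.85}
    - {"slide": [0, 0, -2], "dr": [0, 0, 0], "jaw": 0.85}

```text
t: 36.2
tcp_pos: [631.5, 33.2, 111.4]
tcp_rot: [0.906, 0.423, -0.002, -0.001]
ft_force: [0.2, -0.2, 0.9]
finger_gap: 72.7
gripper_force: 0.0
```

>>> step_arm:
  rows:
    - {"slide": [0, 0, -4], "dr": [0, 0, 0], "jaw": 0.85}
    - {"slide": [0, 0, -7.5], "dr": [0, 0, 0], "jaw": 0.85}
    - {"slide": [-4, 0.7, -7.5], "dr": [0, 0, 0], "jaw": 0.85}
    - {"slide": [-8, 1.4, -7.5], "dr": [0, 0, 0], "jaw": 0.85}
    - {"slide": [-12.5, 2.1, -7.5], "dr": [0, 0, 0], "jaw": 0.85}

```text
t: 36.7
tcp_pos: [568.5, -76.6, 188.8]
tcp_rot: [0.906, 0.423, 0.0, 0.0]
ft_force: [0.3, -0.2, -1.4]
finger_gap: 72.3
gripper_force: 0.0
```

>>> step_arm:
  rows:
    - {"slide": [-4.7, 0.8, 0], "dr": [0, 0, 0], "jaw": 0.85}
    - {"slide": [-9.4, 1.6, 0], "dr": [0, 0, 0], "jaw": 0.85}
    - {"slide": [-14, 2.4, 0], "dr": [0, 0, 0], "jaw": 0.85}
    - {"slide": [-18.5, 3.1, 0], "dr": [0, 0, 0], "jaw": 0.85}
    - {"slide": [-22, 3.7, 0], "dr": [0, 0, 0], "jaw": 0.85}

```text
t: 37.2
tcp_pos: [454.3, -270.2, 188.8]
tcp_rot: [0.906, 0.422, 0.0, 0.0]
ft_force: [1.3, 0.2, 0.1]
finger_gap: 71.9
gripper_force: 0.0
```

>>> step_arm:
  rows:
    - {"slide": [-1.2, 0.2, 0], "dr": [0, 0, 0], "jaw": 0.85}
    - {"slide": [-1.2, 0.2, 0], "dr": [0, 0, 0], "jaw": 0.85}
    - {"slide": [-1.2, 0.2, 0], "dr": [0, 0, 0], "jaw": 0.85}
    - {"slide": [-1.2, 0.2, 0], "dr": [0, 0, 0], "jaw": 0.85}
    - {"slide": [-1.2, 0.2, 0], "dr": [0, 0, 0], "jaw": 0.85}

```text
t: 37.7
tcp_pos: [450.4, -277.7, 188.5]
tcp_rot: [0.906, 0.423, 0.0, -0.0]
ft_force: [0.2, 0.0, 0.1]
finger_gap: 72.5
gripper_force: 0.0
```

>>> step_arm:
  rows:
    - {"slide": [0, 0, 3], "dr": [0, 0, 0], "jaw": 0.85}
    - {"slide": [0, 0, 6], "dr": [0, 0, 0], "jaw": 0.85}
    - {"slide": [0, 0, 8.6], "dr": [0, 0, 0], "jaw": 0.85}
    - {"slide": [0, 0, 9.3], "dr": [0, 0, 0], "jaw": 0.85}
    - {"slide": [0, 0, 9.3], "dr": [0, 0, 0], "jaw": 0.6}

```text
t: 38.2
tcp_pos: [449.5, -278.0, 95.0]
tcp_rot: [0.906, 0.423, -0.001, -0.001]
ft_force: [-0.0, 0.4, -0.2]
finger_gap: 59.6
gripper_force: 0.0
```

>>> step_arm:
  rows:
    - {"slide": [0, 0, 0], "dr": [0, 0, 0], "jaw": 0.45}
    - {"slide": [0, 0, 0], "dr": [0, 0, 0], "jaw": 0.3}
    - {"slide": [0, 0, 0], "dr": [0, 0, 0], "jaw": 0.3}
    - {"slide": [0, 0, 0], "dr": [0, 0, 0], "jaw": 0.3}
    - {"slide": [0, 0, 0], "dr": [0, 0, 0], "jaw": 0.3}

```text
t: 38.7
tcp_pos: [450.3, -279.0, 96.8]
tcp_rot: [0.906, 0.423, 0.001, 0.001]
ft_force: [-0.8, 1.5, 7.7]
finger_gap: 44.2
gripper_force: 62.0
```

>>> step_arm:
  rows:
    - {"slide": [0, 0, -2], "dr": [0, 0, 0], "jaw": 0.3}
    - {"slide": [0, 0, -4], "dr": [0, 0, 0], "jaw": 0.3}
    - {"slide": [0, 0, -6], "dr": [0, 0, 0], "jaw": 0.3}
    - {"slide": [0, 0, -8], "dr": [0, 0, 0], "jaw": 0.3}
    - {"slide": [0, 0, -9], "dr": [0, 0, 0], "jaw": 0.3}

```text
t: 39.2
tcp_pos: [450.3, -279.3, 187.5]
tcp_rot: [0.906, 0.423, 0.001, 0.001]
ft_force: [0.7, -0.2, -0.8]
finger_gap: 44.4
gripper_force: 61.8
```

>>> step_arm:
  rows:
    - {"slide": [3, -0.6, 0], "dr": [0, 0, 0], "jaw": 0.3}
    - {"slide": [6, -1.2, 0], "dr": [0, 0, 0], "jaw": 0.3}
    - {"slide": [9, -1.9, 0], "dr": [0, 0, 0], "jaw": 0.3}
    - {"slide": [12, -2.5, 0], "dr": [0, 0, 0], "jaw": 0.3}
    - {"slide": [15, -3.1, 0], "dr": [0, 0, 0], "jaw": 0.3}

```text
t: 39.7
tcp_pos: [522.7, -142.9, 185.4]
tcp_rot: [0.906, 0.423, -0.0, -0.0]
ft_force: [0.7, -0.4, -1.9]
finger_gap: 44.3
gripper_force: 61.8
```

>>> step_arm:
  rows:
    - {"slide": [3.5, -0.7, 0], "dr": [0, 0, 0], "jaw": 0.3}
    - {"slide": [7, -1.4, 0], "dr": [0, 0, 0], "jaw": 0.3}
    - {"slide": [10.5, -2.2, 0], "dr": [0, 0, 0], "jaw": 0.3}
    - {"slide": [12.8, -2.7, 0], "dr": [0, 0, 0], "jaw": 0.3}
    - {"slide": [13.8, -2.9, 0], "dr": [0, 0, 0], "jaw": 0.3}

```text
t: 40.2
tcp_pos: [589.6, -17.6, 185.1]
tcp_rot: [0.906, 0.424, -0.0, -0.0]
ft_force: [-0.2, -0.5, -2.4]
finger_gap: 44.5
gripper_force: 61.8
```

>>> step_arm:
  rows:
    - {"slide": [0, 0, 0], "dr": [0, 0, 0], "jaw": 0.3}
    - {"slide": [0, 0, 0], "dr": [0, 0, 0], "jaw": 0.3}
    - {"slide": [0, 0, 2], "dr": [0, 0, 0], "jaw": 0.3}
    - {"slide": [0, 0, 4], "dr": [0, 0, 0], "jaw": 0.3}
    - {"slide": [0, 0, 6], "dr": [0, 0, 0], "jaw": 0.3}

```text
t: 40.7
tcp_pos: [588.2, -21.1, 125.2]
tcp_rot: [0.907, 0.422, 0.0, 0.0]
ft_force: [-0.2, 1.0, -1.2]
finger_gap: 44.6
gripper_force: 61.9
```

>>> step_arm:
  rows:
    - {"slide": [0.1, 0, 1], "dr": [0, 0, 0], "jaw": 0.3}
    - {"slide": [0.1, 0, 2], "dr": [0, 0, 0], "jaw": 0.3}
    - {"slide": [0.1, 0, 2.7], "dr": [0, 0, 0], "jaw": 0.3}
    - {"slide": [0.1, 0, 2.8], "dr": [0, 0, 0], "jaw": 0.3}
    - {"slide": [0.1, 0, 2.9], "dr": [0, 0, 0], "jaw": 0.3}

```text
t: 41.2
tcp_pos: [589.7, -18.9, 97.0]
tcp_rot: [0.906, 0.423, 0.0, 0.0]
ft_force: [-0.7, 0.5, -1.7]
finger_gap: 44.4
gripper_force: 61.8
```

>>> step_arm:
  rows:
    - {"slide": [0, 0, 0.05], "dr": [0, 0, 0], "jaw": 0.3}
    - {"slide": [0, 0, 0.05], "dr": [0, 0, 0], "jaw": 0.3}
    - {"slide": [0, 0, 0.05], "dr": [0, 0, 0], "jaw": 0.3}
    - {"slide": [0, 0, 0.05], "dr": [0, 0, 0], "jaw": 0.3}
    - {"slide": [0, 0, 0.05], "dr": [0, 0, 0], "jaw": 0.3}

```text
t: 41.7
tcp_pos: [589.7, -18.7, 96.4]
tcp_rot: [0.906, 0.423, 0.0, 0.0]
ft_force: [-0.2, -0.4, 0.6]
finger_gap: 44.1
gripper_force: 62.0
```

Contact. I'm releasing, then retreating up and away towards the tray side.

>>> step_arm:
  rows:
    - {"slide": [0, 0, 0], "dr": [0, 0, 0], "jaw": 0.4}
    - {"slide": [0, 0, 0], "dr": [0, 0, 0], "jaw": 0.6}
    - {"slide": [0, 0, 0], "dr": [0, 0, 0], "jaw": 0.85}
    - {"slide": [0, 0, 0], "dr": [0, 0, 0], "jaw": 0.85}
    - {"slide": [0, 0, -2], "dr": [0, 0, 0], "jaw": 0.85}

```text
t: 42.2
tcp_pos: [587.9, -18.7, 114.1]
tcp_rot: [0.906, 0.423, -0.002, -0.001]
ft_force: [0.3, 0.4, 0.4]
finger_gap: 72.3
gripper_force: 0.0
```

>>> step_arm:
  rows:
    - {"slide": [0, 0, -4], "dr": [0, 0, 0], "jaw": 0.85}
    - {"slide": [0, 0, -8], "dr": [0, 0, 0], "jaw": 0.85}
    - {"slide": [-4, 0, -10], "dr": [0, 0, 0], "jaw": 0.85}
    - {"slide": [-8, 0, -10], "dr": [0, 0, 0], "jaw": 0.85}
    - {"slide": [-12, 0, -10], "dr": [0, 0, 0], "jaw": 0.85}

```text
t: 42.7
tcp_pos: [511.9, -111.5, 216.9]
tcp_rot: [0.906, 0.423, 0.001, 0.001]
ft_force: [-0.6, -0.3, -0.4]
finger_gap: 72.8
gripper_force: 0.0
```

>>> step_arm:
  rows:
    - {"slide": [-4, 0, 0], "dr": [0, 0, 0], "jaw": 0.85}
    - {"slide": [-8, 0, 0], "dr": [0, 0, 0], "jaw": 0.85}
    - {"slide": [-12, 0, 0], "dr": [0, 0, 0], "jaw": 0.85}
    - {"slide": [-16, 0, 0], "dr": [0, 0, 0], "jaw": 0.85}
    - {"slide": [-20, 0, 0], "dr": [0, 0, 0], "jaw": 0.85}

```text
t: 43.2
tcp_pos: [382.6, -265.0, 216.3]
tcp_rot: [0.906, 0.423, 0.0, 0.0]
ft_force: [1.0, -1.0, -0.6]
finger_gap: 72.4
gripper_force: 0.0
```

>>> step_arm:
  rows:
    - {"slide": [-4, 0, 0], "dr": [0, 0, 0], "jaw": 0.85}
    - {"slide": [-8, 0, 0], "dr": [0, 0, 0], "jaw": 0.85}
    - {"slide": [-10, 0, 0], "dr": [0, 0, 0], "jaw": 0.85}
    - {"slide": [-10, 0, 0], "dr": [0, 0, 0], "jaw": 0.85}
    - {"slide": [-10, 0, 0], "dr": [0, 0, 0], "jaw": 0.85}

```text
t: 43.7
tcp_pos: [319.4, -340.6, 216.1]
tcp_rot: [0.907, 0.422, 0.0, -0.0]
ft_force: [-0.5, -0.4, 0.2]
finger_gap: 72.5
gripper_force: 0.0
```

```bash
python3 - <<'E'
from h import *
q=[]
for n,(a,b,c,e) in(('side',(80,230,240,390)),('top',(130,280,170,320))):
    p,d=grab(n);q.append(cv2.resize(p[a:b,c:e],(400,400),interpolation=cv2.INTER_CUBIC))
cv2.imwrite('pics/c10.png',np.hstack(q)[:,:,::-1])
E
```

```text
(no output)
```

View pics/c10.png

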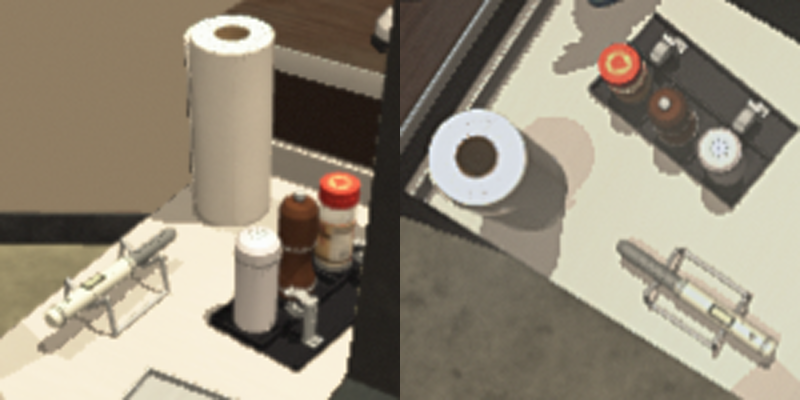

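The jar (620,65), mill (668,105) and shaker (720,148) are upright in their original compartments. The thermometer is in both notches and centred (698,300), and the roll stands untouched at (477,157).

```bash
python3 -c "
from station import *
print(close_job())"
```

```text
the job is handed in; nothing more can be done
None
```

The job is handed in at about 44 s of the allowed 138 s: the last camera views show the thermometer centred in both notches of the rest, all three containers upright in their original compartments, and the paper roll untouched.

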